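# Load a barrier-tape roll onto the counter dispenser

### The job

Load the tape dispenser: lift the red-and-white barrier-tape roll out of the cardboard carton, lay it in the sloping wooden cradle, orange cap end uppermost and open end down by the stop, and let go of it there so that you can take a fresh grip, then slide it, cap up, down over the dispenser's upright spindle until it sits fully home, and let go. Never drop the roll, and leave the other goods on the counter standing where they are.

Things in the scene. Friction and masses are not known exactly. Their poses are not given: they have to be found in the camera images.
- roll: barrier-tape roll to load: white cylinder with red patches, diameter 64, length 110, about 0.35 kg. Bore diameter 36, 98 deep, open at one end; the other end is closed by an orange cap (the last 12 mm, same diameter). Origin: on the axis at mid-length; +x runs along the roll from open end to cap. It starts lying in the carton, axis 36 above the counter, cap toward the carton's +x.
- roll_foot (a point): point on the roll: centre of its open end face, 55 from the roll's origin along its -x; axes as roll
- carton: open cardboard carton, fixed: outside 158 (x) by 148 (y) by 72 high, 4 thick; two floor ridges along x, 6 high, 8 wide, at y = +/-25 keep the roll central; thin look-only flaps slope outward from the long rims. Origin: centre of its underside, z up. Its walls leave room only for a grip across the roll from straight above.
- cradle: fixed wooden cradle: base board 110 (x) by 90 (y) by 12, block 55 by 32 up to 60 high carrying a V trough that rises at 30 degrees from horizontal toward the cradle's +x. Origin: on the counter, straight below cradle_seat; z up.
- cradle_seat (a point): where the roll's origin lies when the roll rests in the trough against the stop, 105 above the counter. x: up the slope along the trough (cap toward +x); y level; z square to the trough. The V, from x = -58 to +26, has strips 45 degrees below the axis, reaching 32 out in y and up to 19 below the axis; stop face at x = -55, 50 wide, up to 12 above the axis. The roll's upper part overhangs.
- dispenser: fixed tape dispenser: yellow round guard, outside diameter 132, wall 3, 65 high, open on top; in its middle an upright aluminium spindle, diameter 30, to 107 above the counter (top 10 tapered to 18). A steel tear-off plate (6 thick, 45 wide, 120 high) stands 90 from the spindle along the dispenser's +x, foot to x = 103. Origin: on the counter on the spindle's axis; z up.
- seat (a point): on the spindle's axis, 22 above the counter: the face of the round boss (diameter 52) on which the open end of a fully mounted roll rests; the spindle rises 85 above it
- plain_roll: bystander: red-and-white roll without cap, standing, diameter 64, 100 high. Origin: centre of its underside, z up (so for all bystanders)
- orange_tape: bystander: standing stack of orange tape in one pack, diameter 58, 107 high
- marker_can: bystander: blue spray can, diameter 52, 150 high
- bulb_box: bystander: yellow and blue carton, 60 by 60, 90 high
- staple_box: bystander: blue box, 60 (x) by 50 (y), 60 high
- green_roll: bystander: green roll, standing, diameter 54, 150 high
- brush_head: bystander: red broom head with wooden back, 160 (x) by 50 (y), 67 high
Not all that is in view belongs to the job. What is shaped like the dispenser but blue is not meant.

How it is judged:
By the outcome, as a careful person would: the job done as asked, in the order asked, and still so for the second after the job is handed in, with the robot touching nothing.
It also fails if it takes over 58 s, if anything falls off the work surface, if the arm or the gripper's body presses on something with over 40 N, if the wrist force passes 120 N, or if a joint passes its speed limit or range.

### The arm

A 7-joint arm with a two-finger parallel gripper is mounted at the origin on the work surface. World frame = base frame: x ahead of the robot, y to its left, z up, the work surface at z = 0. Lengths are in mm, angles in rad, forces in N, time in s.
With the tool pointing down it reaches from about 425 to 950 mm from the base axis. Payload 4.7 kg.
Tool frame: the origin (TCP) lies midway between the tips of the shut fingers; the grasp point (between the pads) lies 19 mm behind it; z points along the fingers, y is the line along which they close (so a half turn about z gives the same grasp; the last joint's range is limited). The gripper opens to 85 mm and grips with 20 to 120 N. Pads are 22 mm wide; open, the fingers measure 114 mm over their backs; the gripper's body (76 mm by 85 mm) begins 54 mm behind the grasp point. The pads swing forward as they close: fully open they stand 13 mm farther back than shut.
Start: joints at [1.085, 0.469, -0.049, 1.532, 0.024, 1.141, -0.082], TCP at [297.775, -605.788, 231.335] pointing down, gripper open.
Joint ranges: [-2.59, 2.59], [-0.33, 1.99], [-1.39, 1.29], [0.1, 2.45], [-1.04, 4.18], [0.21, 1.99], [-2.66, 2.66]. Speed limits (rad/s): [2.57, 2.57, 3.14, 3.14, 3.14, 3.14, 3.14].

### API

Orientations are given as a rotation vector (axis times angle).
In Python, from rig import ctrl, eyes, job gives the robot as it stands. The module is installed in compiled form; this text tells all that it offers.
- The arm moves only by the shell command python3 -m handwheel 'ROWS'. ROWS is JSON, a list of rows, each an object with "translation": the shift along the tool's x, y, z in units of 30 mm (1.0 is 30 mm), a list of three; "twist": the turn about the tool's z in units of 5 degrees (1.0 is 5 degrees); "jaw": the finger opening in mm, from 0 to 85.4. A call has 1 to 5 rows; each row is the pose to reach, as a shift and turn from the pose commanded when the call began, along the tool's axes at that moment; what a row does not reach only later rows make up. A row lasts 1/10 s, in which the tool goes at most 50 mm and 8.59 degrees, less where a joint would pass 70% of its speed; a pose out of reach is approached as far as the arm can. A call with a gripper value outside its range is refused whole. The fingers move at their own pace and stop on an object; the grip force is fixed at half the most. Time passes only in rows, so rows that repeat a pose let the fingers close. It gives the time, the measured TCP pose, the force, the opening and the grip force at its end, in the units of the state.
- ctrl.sense(): the state, without advancing time (a new reading comes with each control period).
- eyes.camera(name): name is "side" or "top"; returns a dict with "image" (384x512x3 uint8, red, green, blue), "fx", "fy", "cx", "cy" (pixels), "R" (3x3) and "t" (3): a world point X has camera coordinates R X + t. Camera axes: x right, y down, z forward; pixel columns grow to the right and rows downward; lengths in mm; the calibration is good to about 2 mm. A picture is of the moment at which its call begins. There is no depth.
- job.sign_off(): hands the job in; it is judged then, once.
The state is a dict: "clock": time; "joint_pos": joint angles; "joint_vel": joint speeds; "joint_efforts": joint torques, N m; "position": TCP position; "tool_rot": TCP orientation; "wrist_force": force on the tool from outside, world axes, zero at the start; "torque": the same for the moment, N m; "opening": opening from 0.0 (shut) to 1.0 (fully open); "grip_force": force on a finger pad.
Only numpy, scipy, OpenCV 4.12 (cv2) and the standard library are available. Lean on these libraries where they do the work, as an engineer would, in place of code of your own. Each camera call takes 0.05 s, during which the arm holds its last target. There are 200 camera calls.

## Working session

There is one attempt and no reset: what is moved stays moved. The work goes in short steps, Python scripts to look and compute and a shell command to move; the robot and the scene stay as the last step left them, time stands still between calls to the robot, and variables do not carry over. Pictures are saved under pics/ and viewed, at most 10 in all, crops included, and the job is handed in when it is done.

```bash
mkdir -p pics; cat > h.py <<'E'
import numpy as np, cv2
from rig import ctrl, eyes, job
from scipy.spatial.transform import Rotation as R
def cam(n,save=None):
    c=eyes.camera(n)
    c={k:(np.array(v) if k in('R','t','image') else v) for k,v in c.items()}
    if save: cv2.imwrite(f'pics/{save}.png',c['image'][...,::-1])
    return c
def ray(c,u,v):
    d=c['R'].T@np.array([(u-c['cx'])/c['fx'],(v-c['cy'])/c['fy'],1]); return -c['R'].T@c['t'],d
def onz(c,u,v,z):
    o,d=ray(c,u,v); return o+d*(z-o[2])/d[2]
def proj(c,X):
    p=c['R']@np.asarray(X,float)+c['t']; return np.array([c['fx']*p[0]/p[2]+c['cx'],c['fy']*p[1]/p[2]+c['cy']])
def st():
    s=ctrl.sense(); M=R.from_rotvec(s['tool_rot']).as_matrix(); return s,M
E
python3 - <<'E'
from h import *
np.set_printoptions(precision=3,suppress=True)
for n in('top','side'):
    c=cam(n,n+'0'); print(n,c['fx'],c['cx'],c['cy'],-c['R'].T@c['t'],c['R'])
s,M=st(); print(s['clock'],M,s['position'],s['opening'],s['wrist_force'])
a,b=[cv2.imread(f'pics/{n}0.png') for n in('top','side')]
E
```

```text
top 390.847017155346 262.48047745780946 194.52841865242758 [ 275.415   14.356 1284.497] [[-0.012 -1.    -0.012]
 [-0.988  0.014 -0.155]
 [ 0.155  0.01  -0.988]]
side 411.0967175636056 256.5856304743017 191.59604556487633 [  41.426  721.169 1033.957] [[-0.861 -0.509 -0.012]
 [-0.384  0.664 -0.641]
 [ 0.335 -0.547 -0.767]]
0.1 [[ 0.897  0.441 -0.001]
 [ 0.441 -0.897  0.002]
 [-0.    -0.002 -1.   ]] [ 297.514 -605.335  230.37 ] 0.9992396201335088 [ 0.03  -0.067  0.874]
```

View pics/top0.png

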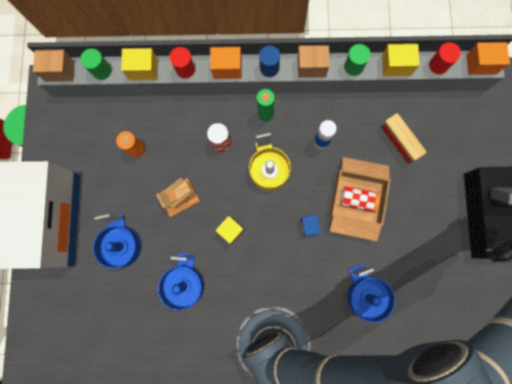

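View pics/side0.png

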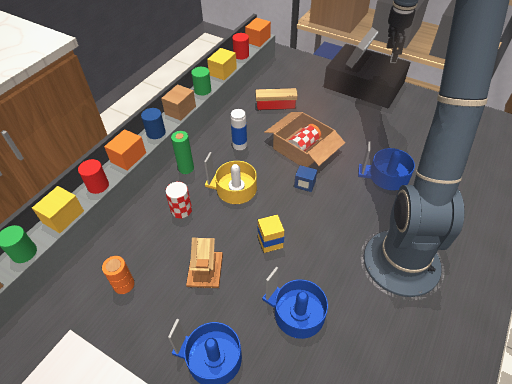

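```bash
python3 - <<'E'
import cv2,numpy as np
a,b=[cv2.imread(f'pics/{n}0.png') for n in('top','side')]
r=lambda i,x,y,w,h:cv2.resize(i[y:y+h,x:x+w],(390,290),interpolation=cv2.INTER_CUBIC)
cv2.imwrite('pics/crop1.png',np.vstack([np.hstack([r(a,305,150,108,80),r(b,255,105,108,80)]),np.hstack([r(a,145,165,81,60),r(b,165,225,81,60)])]))
E
```

```text
(no output)
```

View pics/crop1.png

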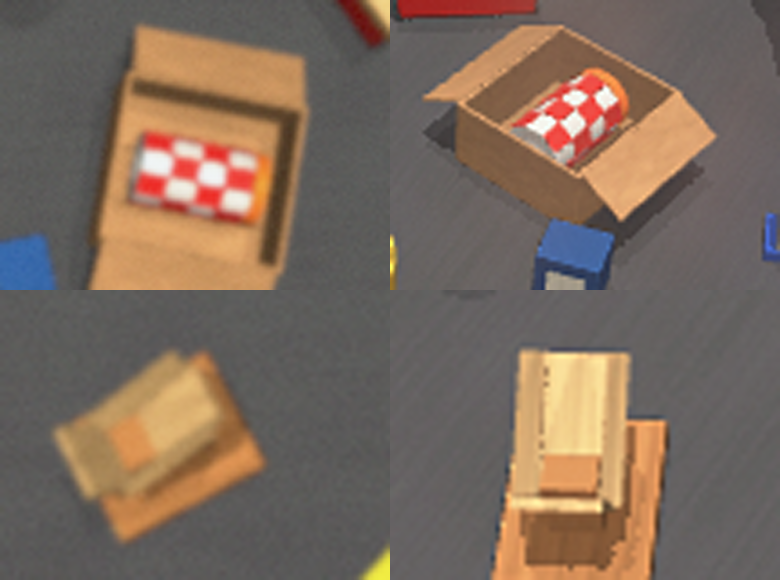

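```bash
cat >> h.py <<'E'
def tri(c1,p1,c2,p2):
    o1,d1=ray(c1,*p1);o2,d2=ray(c2,*p2);d1=d1/np.linalg.norm(d1);d2=d2/np.linalg.norm(d2)
    s=np.linalg.lstsq(np.c_[d1,-d2],o2-o1,rcond=None)[0]; a,b=o1+s[0]*d1,o2+s[1]*d2
    return (a+b)/2,np.linalg.norm(a-b)
def blob(m):
    k=cv2.findContours(m.astype(np.uint8),cv2.RETR_EXTERNAL,cv2.CHAIN_APPROX_NONE)[0]; return max(k,key=cv2.contourArea)
E
python3 - <<'E'
from h import *
np.set_printoptions(precision=1,suppress=True)
T,S=cam('top'),cam('side')
def hsv(c): return cv2.cvtColor(c['image'],cv2.COLOR_RGB2HSV)
def box(c,x0,y0,x1,y1):
    m=np.zeros(c['image'].shape[:2],bool); m[y0:y1,x0:x1]=1; return m
# roll
for n,c,b in(('T',T,(335,180,385,220)),('S',S,(285,115,330,155))):
    h=hsv(c).astype(int); H,Sa,V=h[...,0],h[...,1],h[...,2]
    m=box(c,*b)&(((H<5)|(H>172))&(Sa>150)|(Sa<60)&(V>140))
    k=blob(cv2.morphologyEx(m.astype(np.uint8),cv2.MORPH_CLOSE,np.ones((3,3))))
    r=cv2.minAreaRect(k); print('roll',n,r); P=cv2.boxPoints(r); print([onz(c,*p,45 if n=='T' else 45)[:2] for p in P],'ctr z36',onz(c,*r[0],36),'z50',onz(c,*r[0],52))
    m=box(c,*b)&(H>8)&(H<16)&(Sa>200)&(V>150)
    if m.sum(): print('cap',np.argwhere(m).mean(0)[::-1],m.sum())
# dispenser
for n,c,b in(('T',T,(235,130,305,200)),('S',S,(205,150,265,205))):
    h=hsv(c).astype(int); H,Sa,V=h[...,0],h[...,1],h[...,2]
    m=box(c,*b)&(H>18)&(H<32)&(Sa>150)&(V>90)
    k=blob(m); print('guard',n,cv2.boundingRect(k),cv2.minEnclosingCircle(k))
    m2=box(c,b[0]+18,b[1]+10,b[2]-18,b[3]-10)&(Sa<40)&(V>140)
    ys,xs=np.nonzero(m2); print('spindle',xs.min(),xs.max(),ys.min(),ys.max(),xs.mean(),ys.mean())
# cradle
ct=lambda x,y:(145+x/4.815,165+y/4.833); cs=lambda x,y:(165+(x-390)/4.815,225+(y-290)/4.833)
ct2=lambda x,y:ct(x,y-290)
for nm,a,b in(('nearL',(58,430),(512,508)),('farL',(178,350),(518,350)),('farR',(220,412),(632,352))):
    print(nm,*tri(T,ct2(*a),S,cs(*b)))
B=[onz(T,*ct2(*p),12) for p in((205,350),(265,465),(120,540))]; print('base',B, (B[0]+B[2])/2, 'side', [onz(S,*cs(*p),12) for p in((665,420),)])
E
```

```text
roll T ((357.7307434082031, 198.3461456298828), (32.947509765625, 19.219379425048828), 11.309932708740234)
[array([ 434. , -219.3]), array([ 494.9, -234. ]), array([ 472.4, -336.2]), array([ 411.9, -320.8])] ctr z36 [ 454.4 -279.8   36. ] z50 [ 452.1 -276.    52. ]
cap [375.8 205.2] 4
roll S ((304.74615478515625, 138.53079223632812), (18.9444522857666, 27.89044189453125), 52.12501525878906)
[array([ 498.7, -243.3]), array([ 471.7, -363.6]), array([ 401.4, -312. ]), array([ 430.1, -197.6])] ctr z36 [ 453.9 -286.7   36. ] z50 [ 447.2 -270.5   52. ]
guard T (249, 144, 41, 46) ((268.4195861816406, 166.81825256347656), 22.873027801513672)
spindle 262 276 161 177 269.29761904761904 169.29166666666666
guard S (205, 161, 52, 43) ((230.89999389648438, 181.5), 26.288124084472656)
spindle 229 243 164 189 235.48669201520912 178.40304182509504
nearL [471.5 356.9  78.5] 0.9153702666305867
farL [522.2 277.7  90.1] 3.794278443290412
farR [474.2 247.   87.7] 11.938633767815299
base [array([536.2, 275.4,  12. ]), array([455.7, 232.8,  12. ]), array([405.7, 331. ,  12. ])] [470.9 303.2  12. ] side [array([457.8, 237.6,  12. ])]
```

```bash
python3 - <<'E'
import cv2,numpy as np
a,b=[cv2.imread(f'pics/{n}0.png') for n in('top','side')]
r=lambda i,x,y:cv2.resize(i[y:y+48,x:x+48],(400,400),interpolation=cv2.INTER_CUBIC)
v=np.hstack([r(a,154,172),r(b,180,235)]); v=np.clip(v.astype(float)*1.3,0,255).astype('uint8')
for k in range(0,800,83): pass
cv2.imwrite('pics/crop2.png',v)
E
```

```text
(no output)
```

View pics/crop2.png

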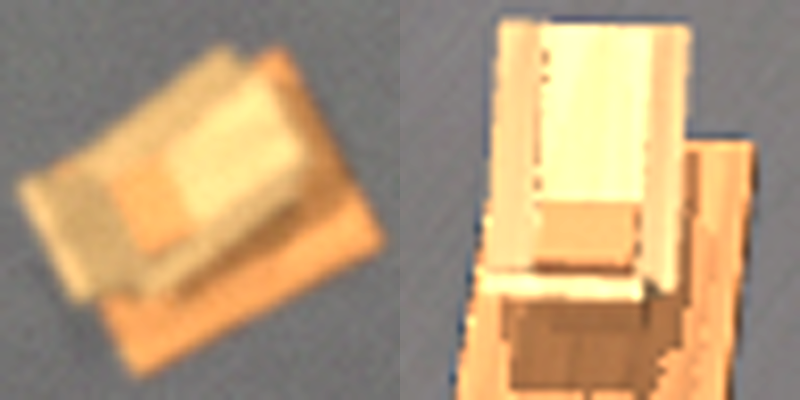

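```bash
python3 - <<'E'
from h import *
np.set_printoptions(precision=1,suppress=True)
T,S=cam('top'),cam('side')
t=lambda x,y:(154+x/8.333-.44,172+y/8.333-.44); s=lambda x,y:(180+(x-400)/8.333-.44,235+y/8.333-.44)
for n,a,b in(('stopL',(22,188),(483,285)),('stopR',(77,300),(643,285)),('farL',(228,45),(500,20)),('farR',(305,160),(692,24)),('base1',(282,50),None),('base2',(384,240),(755,142)),('base3',(135,378),None)):
    z={'s':88,'f':101,'b':12}[n[0]]
    print(n,'T',onz(T,*t(*a),z)[:2], b and ('S',onz(S,*s(*b),z)[:2]), b and tri(T,t(*a),S,s(*b)))
# dispenser: spindle and guard
print('spindle tri', tri(T,(269.6,165),S,(236.5,166)))
for n,c,u in(('T',T,(269.6,169)),('S',S,(236,172))): print(n,onz(c,*u,107))
c=T;h=cv2.cvtColor(c['image'],cv2.COLOR_RGB2HSV).astype(int)
for n,c,b in(('T',T,(235,140,305,200)),('S',S,(213,155,265,205))):
    h=cv2.cvtColor(c['image'],cv2.COLOR_RGB2HSV).astype(int)
    m=np.zeros(h.shape[:2],bool);m[b[1]:b[3],b[0]:b[2]]=1
    m&=(h[...,0]>18)&(h[...,0]<32)&(h[...,1]>120)&(h[...,2]>60)
    k=blob(m); print(n,cv2.boundingRect(k)); print([[proj(c,(x,y,65)).round(1) for x,y in ((500+66,-5),(500-66,-5),(500,61),(500,-71))]])
a,b=T['image'],S['image']
r=lambda i,x,y:cv2.resize(i[y:y+64,x:x+64],(400,400),interpolation=cv2.INTER_CUBIC)
cv2.imwrite('pics/crop3.png',np.hstack([r(a,238,128),r(b,200,148)])[...,::-1])
E
```

```text
stopL T [469.1 356.6] ('S', array([471.8, 358.6])) (array([470.7, 357.7,  86.9]), np.float64(3.212220183046936))
stopR T [426.7 334.9] ('S', array([428.7, 333.4])) (array([426.9, 334.4,  90.9]), np.float64(1.2291634631456552))
farL T [519.7 277.8] ('S', array([519.5, 282.2])) (array([521.5, 279.4,  95.4]), np.float64(1.5643618295258632))
farR T [475.9 248.4] ('S', array([464.4, 252. ])) (array([473.3, 248.4,  91.6]), np.float64(9.066073732389574))
base1 T [535.7 275.9] None None
base2 T [458.5 234.2] ('S', array([458.2, 236.7])) (array([459.3, 234.9,   8.5]), np.float64(0.6719748588945622))
base3 T [405.1 331.6] None None
spindle tri (array([551.8,   2.9, 108.1]), np.float64(0.13347232857239966))
T [539.4   3.1 107. ]
S [540.2  24.2 107. ]
T (249, 143, 42, 48)
[[array([271.9, 163.7]), array([272.6, 204.7]), array([251.4, 184.3]), array([293.1, 183.7])]]
S (213, 161, 44, 43)
[[array([234.8, 172.1]), array([270.7, 187.8]), array([241.3, 193.8]), array([262.9, 166.6])]]
```

View pics/crop3.png

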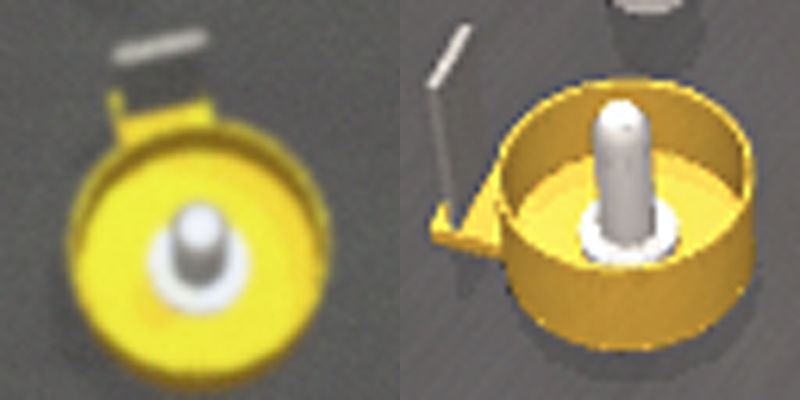

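```bash
python3 - <<'E'
from h import *
np.set_printoptions(precision=1,suppress=True)
T,S=cam('top'),cam('side')
print('spindle top tri',tri(T,(269.6,162.5),S,(235,165)),'T z104',onz(T,269.6,162.5,104),'S z105',onz(S,235,165.5,105))
print('boss z22',onz(T,269.4,169.8,22),'S',onz(S,200+228/6.25-.4,148+228/6.25-.4,22))
print('plate top',onz(T,238+160/6.25,128+47/6.25,120), onz(S,200+50/6.25,148+57/6.25,120))
t=lambda x,y:(305+x/3.61-.36,150+y/3.625-.36); s=lambda x,y:(255+(x-390)/3.61-.36,105+y/3.625-.36)
C=[onz(T,*t(*p),72)[:2] for p in((130,72),(305,108),(278,268),(98,238))]; print('rim',C,np.mean(C,0),[np.linalg.norm(C[i]-C[(i+1)%4]) for i in range(4)])
C=[onz(S,*s(*p),72)[:2] for p in((457,105),(562,28),(678,92),(583,172))]; print('rimS',C,np.mean(C,0),[np.linalg.norm(C[i]-C[(i+1)%4]) for i in range(4)])
a,b=onz(T,*t(142,174),66),onz(T,*t(271,190),66); print('roll top',a,b,np.linalg.norm(a-b),(a+b)/2)
E
```

```text
spindle top tri (array([558.6,   2.5, 108.9]), np.float64(1.7154416135674142)) T z104 [560.6   2.7 104. ] S z105 [558.8   1.1 105. ]
boss z22 [555.7   3.   22. ] S [557.    5.3  22. ]
plate top [642.5  20.1 120. ] [642.9  24.5 120. ]
rim [array([ 542.2, -222. ]), array([ 508. , -372.8]), array([ 369.4, -341.1]), array([ 397.2, -188.2])] [ 454.2 -281. ] [np.float64(154.64066928903307), np.float64(142.1563363466194), np.float64(155.3754796571366), np.float64(148.9042280483943)]
rimS [array([ 544.4, -218.5]), array([ 508.3, -370.5]), array([ 368.9, -340.4]), array([ 400.2, -197. ])] [ 455.5 -281.6] [np.float64(156.18590399793408), np.float64(142.60389995998642), np.float64(146.76881112732207), np.float64(145.72532917206368)]
roll top [ 453.  -229.7   66. ] [ 437.4 -340.8   66. ] 112.2099937920327 [ 445.2 -285.3   66. ]
```

```bash
cat >> h.py <<'E'
def go(x,y,z,yaw=None):
    "print translation/twist units to bring TCP to x,y,z with tool x at yaw deg"
    s,M=st(); d=M.T@(np.array([x,y,z])-s['position'])/30
    cy=np.degrees(np.arctan2(M[1,0],M[0,0])); w=0 if yaw is None else -((yaw-cy+180)%360-180)/5
    print('t',d.round(2),'tw',round(w,2),'now',np.round(s['position'],1),'yaw',round(cy,1),'op',round(s['opening'],3),'F',np.round(s['wrist_force'],1),'grip',np.round(s['grip_force'],1),'clk',round(s['clock'],2),'tilt',M[:2,2].round(3))
E
python3 -c "
from h import *
go(446,-322,140,78)"
```

```text
t [ 8.61 -6.31  3.04] tw -10.37 now [ 297.7 -605.7  231.2] yaw 26.2 op 0.999 F [-0.5 -0.6 -1. ] grip 0.0 clk 0.4 tilt [-0.  0.]
```

```bash
python3 -m handwheel '[{"translation":[2.1,-1.5,0],"twist":-2,"jaw":85},{"translation":[3.3,-2.4,0],"twist":-3.5,"jaw":85},{"translation":[4.5,-3.3,0],"twist":-5,"jaw":85},{"translation":[5.6,-4.1,0],"twist":-6.5,"jaw":85},{"translation":[6.7,-4.9,0],"twist":-8,"jaw":85}]'; python3 -c "
from h import *
go(446,-322,140,78)"
```

```text
clock: 0.9
position: [414.0, -383.3, 231.6]
tool_rot: [2.627, 1.722, 0.0]
wrist_force: [0.7, 0.1, 0.6]
opening: 0.996
grip_force: 0.0
t [2.3  0.16 3.05] tw -2.3 now [ 414.  -383.3  231.6] yaw 66.5 op 0.996 F [0.7 0.1 0.6] grip 0.0 clk 0.9 tilt [ 0.001 -0.001]
```

```bash
python3 -m handwheel '[{"translation":[1.2,0.1,0.5],"twist":-1.2,"jaw":85},{"translation":[2.3,0.16,1.5],"twist":-2.3,"jaw":85},{"translation":[2.3,0.16,2.5],"twist":-2.3,"jaw":85},{"translation":[2.3,0.16,3.05],"twist":-2.3,"jaw":85},{"translation":[2.3,0.16,3.05],"twist":-2.3,"jaw":85}]' >/dev/null; python3 -c "
from h import *
go(446,-322,17,78)
c=cam('top');d=cam('side')
r=lambda i,x,y:cv2.resize(i[y:y+90,x:x+90],(400,400),interpolation=cv2.INTER_CUBIC)
cv2.imwrite('pics/c4.png',np.hstack([r(c['image'],315,150),r(d['image'],265,90)])[...,::-1])
s,M=st(); print(proj(d,s['position']),proj(c,s['position']))
"
```

```text
t [0.04 0.07 4.02] tw -0.06 now [ 444.1 -322.9  137.6] yaw 77.7 op 0.997 F [-0.3  0.9 -0.3] grip 0.0 clk 1.4 tilt [-0.004  0.003]
[314.20106271 109.96387326] [381.0934799  195.87528158]
```

View pics/c4.png

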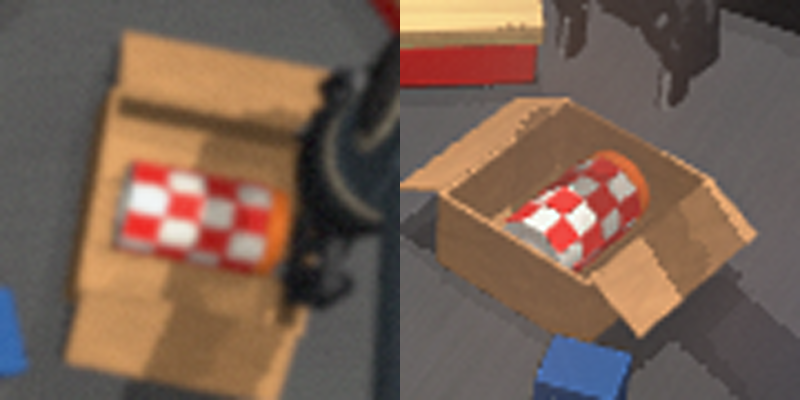

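```bash
python3 -m handwheel '[{"translation":[0.04,0.07,0.8],"twist":0,"jaw":85},{"translation":[0.04,0.07,1.6],"twist":0,"jaw":85},{"translation":[0.04,0.07,2.4],"twist":0,"jaw":85},{"translation":[0.04,0.07,3.2],"twist":0,"jaw":85},{"translation":[0.04,0.07,4.0],"twist":0,"jaw":85}]' && python3 -m handwheel '[{"translation":[0,0,0],"twist":0,"jaw":85},{"translation":[0,0,0],"twist":0,"jaw":50},{"translation":[0,0,0],"twist":0,"jaw":50},{"translation":[0,0,0],"twist":0,"jaw":50},{"translation":[0,0,0],"twist":0,"jaw":50}]'
```

```text
clock: 2.0
position: [449.2, -324.6, 20.7]
tool_rot: [2.445, 1.966, 0.002]
wrist_force: [0.1, -0.0, -0.9]
opening: 0.999
grip_force: 0.0
clock: 2.5
position: [447.7, -324.0, 22.3]
tool_rot: [2.447, 1.968, -0.001]
wrist_force: [-3.7, 2.1, 6.6]
opening: 0.731
grip_force: 63.7
```

```bash
python3 -m handwheel '[{"translation":[0,0,0],"twist":0,"jaw":50},{"translation":[0,0,-0.5],"twist":0,"jaw":50},{"translation":[0,0,-1],"twist":0,"jaw":50},{"translation":[0,0,-1.5],"twist":0,"jaw":50},{"translation":[0,0,-2],"twist":0,"jaw":50}]' && python3 -m handwheel '[{"translation":[0,0,-1],"twist":0,"jaw":50},{"translation":[0,0,-2],"twist":0,"jaw":50},{"translation":[0,0,-3],"twist":0,"jaw":50},{"translation":[0,0,-4],"twist":0,"jaw":50},{"translation":[0,0,-4.5],"twist":0,"jaw":50}]'; python3 -c "
from h import *
go(446,-322,17,78)
c=cam('top');d=cam('side')
r=lambda i,x,y:cv2.resize(i[y:y+90,x:x+90],(400,400),interpolation=cv2.INTER_CUBIC)
cv2.imwrite('pics/c5.png',np.hstack([r(c['image'],315,150),r(d['image'],255,50)])[...,::-1])
s,M=st(); print(proj(d,s['position']),proj(c,s['position']))
"
```

```text
clock: 3.0
position: [448.5, -323.6, 82.0]
tool_rot: [2.445, 1.969, 0.001]
wrist_force: [0.6, 0.0, -3.2]
opening: 0.73
grip_force: 66.2
clock: 3.5
position: [449.2, -323.7, 219.4]
tool_rot: [2.442, 1.967, 0.003]
wrist_force: [0.4, -0.3, -3.3]
opening: 0.734
grip_force: 66.8
t [ 0.05 -0.16  6.74] tw -0.06 now [ 449.2 -323.7  219.4] yaw 77.7 op 0.734 F [ 0.4 -0.3 -3.3] grip 66.8 clk 3.5 tilt [ 0.005 -0.004]
[315.44920141  90.44379263] [389.11197843 190.25025799]
```

View pics/c5.png

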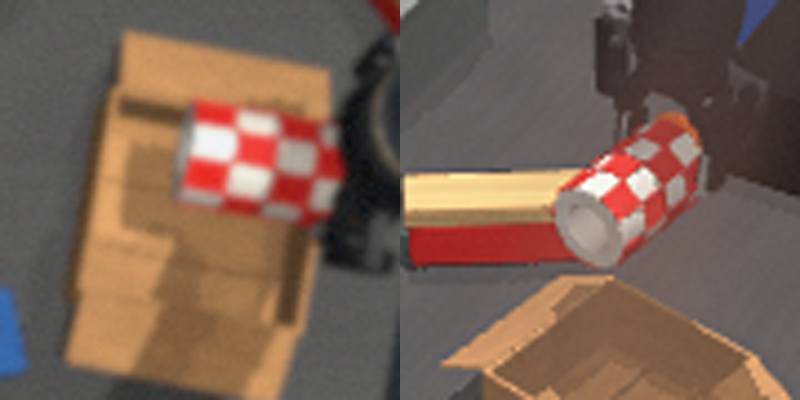

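```bash
python3 -m handwheel '[{"translation":[0,0,1.3],"twist":0,"jaw":50},{"translation":[0,0,2.6],"twist":0,"jaw":50},{"translation":[0,0,3.9],"twist":0,"jaw":50},{"translation":[0,0,5.2],"twist":0,"jaw":50},{"translation":[0,0,5.8],"twist":0,"jaw":50}]' >/dev/null && python3 -m handwheel '[{"translation":[0,0,0.3],"twist":0,"jaw":50},{"translation":[0,0,0.5],"twist":0,"jaw":50},{"translation":[0,0,0.6],"twist":0,"jaw":50},{"translation":[0,0,0.68],"twist":0,"jaw":50},{"translation":[0,0,0.68],"twist":0,"jaw":50}]'
```

```text
clock: 4.6
position: [448.3, -323.8, 22.4]
tool_rot: [2.446, 1.969, -0.001]
wrist_force: [-3.3, 1.4, 5.0]
opening: 0.734
grip_force: 68.1
```

```bash
python3 -m handwheel '[{"translation":[0,0,0],"twist":0,"jaw":85},{"translation":[0,0,0],"twist":0,"jaw":85},{"translation":[0,0,0],"twist":0,"jaw":85},{"translation":[0.4,0,-0.1],"twist":0,"jaw":85},{"translation":[0.9,0,-0.1],"twist":0,"jaw":85}]' && python3 -m handwheel '[{"translation":[0.5,0,0],"twist":0,"jaw":85},{"translation":[0.5,0,0],"twist":0,"jaw":85},{"translation":[0.5,0,0],"twist":0,"jaw":50},{"translation":[0.5,0,0],"twist":0,"jaw":50},{"translation":[0.5,0,0],"twist":0,"jaw":50}]' && python3 -m handwheel '[{"translation":[0,0,0],"twist":0,"jaw":50},{"translation":[0,0,-0.5],"twist":0,"jaw":50},{"translation":[0,0,-1.5],"twist":0,"jaw":50},{"translation":[0,0,-3],"twist":0,"jaw":50},{"translation":[0,0,-4.5],"twist":0,"jaw":50}]' && python3 -c "
from h import *
go(477,293.5,230,118.8)"
```

```text
clock: 5.1
position: [454.1, -296.5, 23.8]
tool_rot: [2.448, 1.968, 0.001]
wrist_force: [0.3, -0.6, 0.8]
opening: 0.995
grip_force: 0.0
clock: 5.6
position: [456.5, -282.2, 24.1]
tool_rot: [-2.447, -1.969, 0.001]
wrist_force: [-1.2, 2.3, 8.1]
opening: 0.734
grip_force: 63.7
clock: 6.1
position: [455.4, -282.6, 158.6]
tool_rot: [-2.446, -1.967, 0.002]
wrist_force: [0.8, -1.3, -2.3]
opening: 0.73
grip_force: 67.9
t [18.91 -3.43 -2.35] tw -8.24 now [ 455.4 -282.6  158.6] yaw 77.6 op 0.73 F [ 0.8 -1.3 -2.3] grip 67.9 clk 6.1 tilt [-0.003  0.002]
```

```bash
python3 -m handwheel '[{"translation":[0,0,-1.5],"twist":0,"jaw":50},{"translation":[1,-0.2,-2.4],"twist":0,"jaw":50},{"translation":[2.4,-0.5,-2.4],"twist":0,"jaw":50},{"translation":[3.9,-0.7,-2.4],"twist":0,"jaw":50},{"translation":[5.4,-1,-2.4],"twist":0,"jaw":50}]' >/dev/null&& python3 -m handwheel '[{"translation":[1.5,-0.25,0],"twist":-1,"jaw":50},{"translation":[3,-0.5,0],"twist":-2,"jaw":50},{"translation":[4.5,-0.8,0],"twist":-3,"jaw":50},{"translation":[6,-1.1,0],"twist":-4,"jaw":50},{"translation":[7.5,-1.4,0],"twist":-5,"jaw":50}]' && python3 -c "
from h import *
go(477,293.5,230,118.8)"
```

```text
clock: 7.1
position: [468.6, 111.7, 229.9]
tool_rot: [-1.961, -2.455, 0.002]
wrist_force: [0.9, -0.7, -2.8]
opening: 0.73
grip_force: 67.9
t [ 5.85  1.61 -0.01] tw -3.21 now [468.6 111.7 229.9] yaw 102.8 op 0.73 F [ 0.9 -0.7 -2.8] grip 67.9 clk 7.1 tilt [-0.001 -0.001]
```

```bash
python3 -m handwheel '[{"translation":[1.5,0.4,0],"twist":-0.8,"jaw":50},{"translation":[3,0.8,0],"twist":-1.6,"jaw":50},{"translation":[4.5,1.2,0],"twist":-2.4,"jaw":50},{"translation":[5.85,1.6,0],"twist":-3.2,"jaw":50},{"translation":[5.85,1.6,0],"twist":-3.2,"jaw":50}]' && python3 -c "
from h import *
go(477,293.5,230,118.8)
c=cam('top');d=cam('side')
r=lambda i,x,y:cv2.resize(i[y:y+80,x:x+80],(400,400),interpolation=cv2.INTER_CUBIC)
cv2.imwrite('pics/c6.png',np.hstack([r(c['image'],130,140),r(d['image'],165,185)])[...,::-1])
s,M=st(); print(proj(d,s['position']),proj(c,s['position']))
"
```

```text
clock: 7.6
position: [475.8, 299.3, 230.1]
tool_rot: [-1.588, -2.705, -0.006]
wrist_force: [0.4, -0.4, -2.5]
opening: 0.736
grip_force: 67.9
t [-0.19 -0.06  0.  ] tw 0.07 now [475.8 299.3 230.1] yaw 119.2 op 0.736 F [ 0.4 -0.4 -2.5] grip 67.9 clk 7.6 tilt [-0.002  0.006]
[196.01295524 218.08336495] [164.99589004 182.94130526]
```

View pics/c6.png

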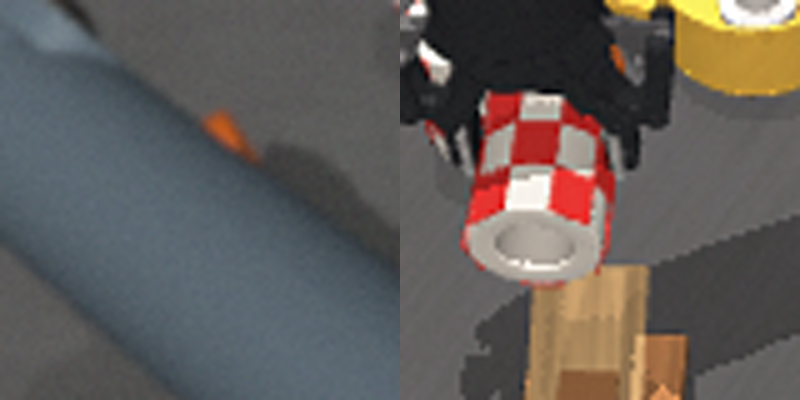

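```bash
python3 -c "
from h import *
T=cam('top');S=cam('side')
s,M=st();u=-M[:,0];v=M[:,1]
for z in(238,244,250):
  f=onz(S,192.4,233.6,z); w=f-s['position']; print(z,f.round(1),'along',(w@u).round(1),'lat',(w@v).round(1))
for p in((174.2,161.8),(181.8,172.4)):
  w=onz(T,*p,255)-s['position']; print('cap end',(w@u).round(1),(w@v).round(1))
"
```

```text
238 [453.2 338.1 238. ] along -53.3 lat 0.9
244 [450.1 341.  244. ] along -57.4 lat -0.5
250 [447.  343.9 250. ] along -61.4 lat -1.8
cap end 49.7 32.4
cap end 54.2 -3.8
```

```bash
python3 -m handwheel '[{"translation":[-0.4,-0.06,0.8],"twist":0.07,"jaw":50},{"translation":[-0.4,-0.06,1.6],"twist":0.07,"jaw":50},{"translation":[-0.4,-0.06,2.5],"twist":0.07,"jaw":50},{"translation":[-0.4,-0.06,3.4],"twist":0.07,"jaw":50},{"translation":[-0.4,-0.06,3.8],"twist":0.07,"jaw":50}]' && python3 -c "
from h import *
go(480.4,287.4,95,118.8)"
```

```text
clock: 8.3
position: [481.1, 278.1, 113.9]
tool_rot: [-1.615, -2.694, 0.008]
wrist_force: [0.3, 0.5, -3.1]
opening: 0.732
grip_force: 67.9
t [0.29 0.13 0.63] tw -0.13 now [481.1 278.1 113.9] yaw 118.1 op 0.732 F [ 0.3  0.5 -3.1] grip 67.9 clk 8.3 tilt [-0.003 -0.004]
```

```bash
python3 -m handwheel '[{"translation":[0.3,0.1,0],"twist":-0.1,"jaw":50},{"translation":[0.3,0.1,0],"twist":-0.1,"jaw":50}]' >/dev/null&& python3 -c "
from h import *
go(480.4,287.4,95,118.8)
T=cam('top');S=cam('side');go(480.4,287.4,95,118.8)"
```

```text
t [-0.16 -0.09  0.75] tw 0.02 now [480.3 292.7 117.6] yaw 118.9 op 0.732 F [ 0.1  1.8 -3.3] grip 67.9 clk 8.5 tilt [0.002 0.003]
t [-0.13 -0.09  0.77] tw 0.01 now [480.8 292.1 118. ] yaw 118.9 op 0.73 F [ 0.3 -0.1 -3.5] grip 67.9 clk 8.6 tilt [0.003 0.002]
```

```bash
python3 -m handwheel '[{"translation":[-0.14,-0.09,0.1],"twist":0,"jaw":50},{"translation":[-0.14,-0.09,0.2],"twist":0,"jaw":50},{"translation":[-0.14,-0.09,0.3],"twist":0,"jaw":50},{"translation":[-0.14,-0.09,0.4],"twist":0,"jaw":50},{"translation":[-0.14,-0.09,0.4],"twist":0,"jaw":50}]' && python3 -m handwheel '[{"translation":[0,0,0.1],"twist":0,"jaw":50},{"translation":[0,0,0.2],"twist":0,"jaw":50},{"translation":[0,0,0.2],"twist":0,"jaw":50}]'&& python3 -c "
from h import *
go(480.4,287.4,95,118.8)"
```

```text
clock: 9.1
position: [480.2, 286.3, 107.1]
tool_rot: [1.598, 2.702, -0.0]
wrist_force: [-4.3, -5.1, 16.3]
opening: 0.731
grip_force: 69.7
clock: 9.4
position: [478.4, 289.8, 102.5]
tool_rot: [-1.596, -2.706, -0.006]
wrist_force: [-10.6, -0.2, 22.3]
opening: 0.732
grip_force: 72.0
t [-0.1   0.02  0.25] tw 0.03 now [478.4 289.8 102.5] yaw 118.9 op 0.732 F [-10.6  -0.2  22.3] grip 72.0 clk 9.4 tilt [0.001 0.003]
```

```bash
python3 -m handwheel '[{"translation":[0,0,0.07],"twist":0,"jaw":50},{"translation":[0,0,0.14],"twist":0,"jaw":50},{"translation":[0,0,0.14],"twist":0,"jaw":50}]' && python3 -m handwheel '[{"translation":[0,0,0.07],"twist":0,"jaw":50},{"translation":[0,0,0.12],"twist":0,"jaw":50},{"translation":[0,0,0.12],"twist":0,"jaw":50}]'&& python3 -c "
from h import *
go(480.4,287.4,95,118.8)
T=cam('top');d=cam('side')
r=lambda i,x,y:cv2.resize(i[y:y+80,x:x+80],(400,400),interpolation=cv2.INTER_CUBIC)
cv2.imwrite('pics/c7.png',np.hstack([r(T['image'],145,145),r(d['image'],165,205)])[...,::-1])
"
```

```text
clock: 9.7
position: [477.3, 291.9, 98.8]
tool_rot: [-1.593, -2.705, -0.009]
wrist_force: [-13.6, 3.5, 25.1]
opening: 0.733
grip_force: 74.1
clock: 10.0
position: [476.7, 293.3, 95.5]
tool_rot: [-1.591, -2.705, -0.012]
wrist_force: [-14.7, 4.6, 25.2]
opening: 0.735
grip_force: 76.2
t [-0.23  0.01  0.02] tw 0.05 now [476.7 293.3  95.5] yaw 119.1 op 0.735 F [-14.7   4.6  25.2] grip 76.2 clk 10.0 tilt [0.001 0.008]
```

View pics/c7.png

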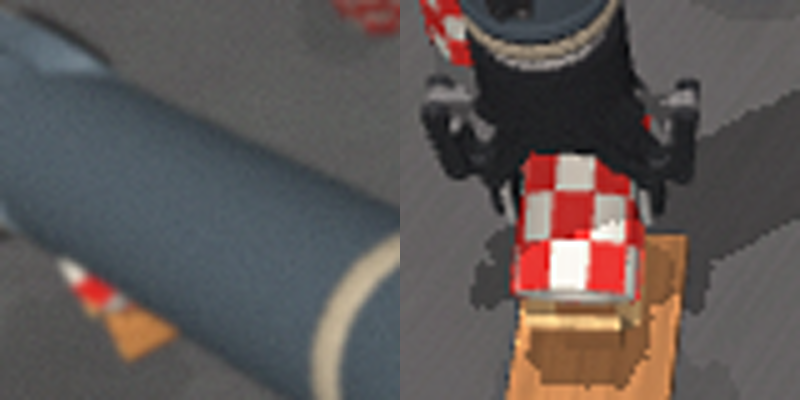

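```bash
python3 -m handwheel '[{"translation":[0,-0.1,0],"twist":0,"jaw":50},{"translation":[0.1,-0.15,0.07],"twist":0,"jaw":50},{"translation":[0.2,-0.15,0.14],"twist":0,"jaw":50},{"translation":[0.2,-0.15,0.14],"twist":0,"jaw":50}]' && python3 -m handwheel '[{"translation":[0.1,0,0.07],"twist":0,"jaw":50},{"translation":[0.2,0,0.14],"twist":0,"jaw":50},{"translation":[0.2,0,0.14],"twist":0,"jaw":50}]'&& python3 -c "
from h import *
go(480.4,287.4,95,118.8)"
```

```text
clock: 10.5
position: [476.4, 293.9, 94.6]
tool_rot: [1.593, 2.699, 0.016]
wrist_force: [-7.5, -3.7, 42.4]
opening: 0.731
grip_force: 78.0
clock: 10.8
position: [476.4, 294.2, 94.1]
tool_rot: [1.592, 2.689, 0.005]
wrist_force: [-10.0, -20.1, 73.6]
opening: 0.73
grip_force: 80.9
t [-0.26  0.01 -0.03] tw -0.01 now [476.4 294.2  94.1] yaw 118.7 op 0.73 F [-10.  -20.1  73.6] grip 80.9 clk 10.8 tilt [ 0.016 -0.006]
```

```bash
python3 -m handwheel '[{"translation":[0,0,-0.12],"twist":0,"jaw":50},{"translation":[0,0,-0.22],"twist":0,"jaw":50},{"translation":[0,0,-0.22],"twist":0,"jaw":50}]' && python3 -c "
from h import *
go(480.4,287.4,95,118.8)
T=cam('top');d=cam('side')
h=cv2.cvtColor(d['image'],cv2.COLOR_RGB2HSV).astype(int)
for v in range(255,276): print(v,[tuple(d['image'][v,u]) for u in (196,199)])
" | tr -d '\n' | sed 's/np.uint8//g'
```

```text
clock: 11.1
position: [476.2, 294.2, 94.7]
tool_rot: [1.596, 2.693, 0.011]
wrist_force: [2.1, -8.1, 28.1]
opening: 0.735
grip_force: 76.5
t [-0.27  0.01 -0.01] tw -0.02 now [476.2 294.2  94.7] yaw 118.7 op 0.735 F [ 2.1 -8.1 28.1] grip 76.5 clk 11.1 tilt [0.013 0.   ]255 [((254), (254), (247)), ((254), (253), (247))]256 [((253), (252), (246)), ((252), (250), (245))]257 [((251), (251), (244)), ((252), (249), (244))]258 [((250), (249), (243)), ((251), (248), (243))]259 [((250), (250), (243)), ((251), (249), (242))]260 [((251), (249), (243)), ((251), (248), (242))]261 [((251), (250), (244)), ((252), (249), (244))]262 [((255), (255), (249)), ((255), (254), (249))]263 [((193), (184), (173)), ((189), (179), (168))]264 [((182), (174), (166)), ((196), (188), (178))]265 [((136), (113), (94)), ((156), (142), (129))]266 [((128), (85), (53)), ((127), (86), (56))]267 [((128), (88), (56)), ((119), (76), (44))]268 [((231), (185), (126)), ((203), (161), (110))]269 [((250), (216), (147)), ((233), (191), (130))]270 [((207), (157), (104)), ((181), (138), (91))]271 [((135), (92), (56)), ((134), (91), (56))]272 [((134), (90), (55)), ((127), (84), (51))]273 [((136), (92), (57)), ((124), (83), (52))]274 [((136), (92), (56)), ((123), (81), (50))]275 [((137), (93), (58)), ((138), (94), (57))]
```

```bash
python3 -c "
from h import *
d=cam('side')
u=np.array([.482,-.876,0])
for phi in(22,26,30):
  a=np.radians(phi);U=u*np.cos(a)+np.array([0,0,np.sin(a)]);N=-u*np.sin(a)+np.array([0,0,np.cos(a)])
  for off in(0,6,12): print(phi,off,proj(d,np.array([477,293.5,105])+(off-55)*U+32*N).round(1), proj(d,np.array([477,293.5,105])+(off-55)*U-25*N).round(1))
a=np.radians(30);U=u*np.cos(a)+np.array([0,0,np.sin(a)]);N=-u*np.sin(a)+np.array([0,0,np.cos(a)])
print('stop',proj(d,np.array([477,293.5,105])-55*U+12*N),proj(d,np.array([477,293.5,105])-61*U+12*N))
go(480,293,95)
"
```

```text
22 0 [198.4 265.1] [201.8 268. ]
22 6 [198.6 262.7] [201.9 265.8]
22 12 [198.8 260.4] [202.1 263.5]
26 0 [198.6 266.1] [202.  267.5]
26 6 [198.8 263.8] [202.2 265.2]
26 12 [198.9 261.4] [202.3 263. ]
30 0 [198.8 267.1] [202.3 266.9]
30 6 [198.9 264.7] [202.4 264.6]
30 12 [199.  262.3] [202.5 262.4]
stop [200.08113396 267.00737996] [199.97823105 269.34972308]
t [-0.1   0.09 -0.01] tw 0 now [476.2 294.2  94.7] yaw 118.7 op 0.732 F [ 1.8 -8.5 28.4] grip 76.5 clk 11.25 tilt [ 0.013 -0.   ]
```

```bash
python3 -m handwheel '[{"translation":[0,0,-0.12],"twist":0,"jaw":50},{"translation":[0,0,-0.12],"twist":0,"jaw":50}]' && python3 -m handwheel '[{"translation":[0.1,0,-0.05],"twist":0,"jaw":50},{"translation":[0.2,0,-0.05],"twist":0,"jaw":50},{"translation":[0.2,0,-0.05],"twist":0,"jaw":50}]'; python3 -c "
from h import *
go(480,293,95)
d=cam('side')
for u in(196,199): print(d['image'][256:274,u,2].tolist())
"
```

```text
clock: 11.45
position: [474.5, 295.7, 95.3]
tool_rot: [1.596, 2.699, 0.013]
wrist_force: [6.1, 0.1, 6.7]
opening: 0.729
grip_force: 74.4
clock: 11.75
position: [471.1, 298.9, 95.6]
tool_rot: [1.598, 2.698, 0.006]
wrist_force: [6.1, -3.6, 6.6]
opening: 0.732
grip_force: 74.1
t [-0.32  0.16  0.02] tw 0 now [471.1 298.9  95.6] yaw 118.7 op 0.732 F [ 6.1 -3.6  6.6] grip 74.1 clk 11.75 tilt [ 0.007 -0.   ]
[169, 246, 245, 244, 243, 242, 244, 244, 248, 143, 158, 112, 92, 101, 80, 56, 53, 55]
[251, 246, 245, 243, 244, 244, 243, 245, 248, 147, 172, 155, 87, 88, 70, 55, 51, 54]
```

```bash
python3 -m handwheel '[{"translation":[0.1,0.05,0.07],"twist":0,"jaw":50},{"translation":[0.2,0.05,0.12],"twist":0,"jaw":50},{"translation":[0.2,0.05,0.12],"twist":0,"jaw":50}]'; python3 -c "
from h import *
go(480,293,95)
d=cam('side')
for u in(196,199): print(d['image'][256:274,u,2].tolist())
"
```

```text
clock: 12.1
position: [471.7, 299.0, 94.9]
tool_rot: [1.596, 2.688, -0.01]
wrist_force: [3.7, -21.6, 35.3]
opening: 0.735
grip_force: 76.7
t [-0.31  0.15  0.  ] tw 0 now [471.7 299.   94.9] yaw 118.6 op 0.735 F [  3.7 -21.6  35.3] grip 76.7 clk 12.1 tilt [ 0.009 -0.013]
[175, 169, 245, 245, 244, 244, 243, 246, 236, 139, 158, 143, 94, 99, 103, 60, 53, 56]
[176, 169, 246, 244, 244, 243, 243, 245, 236, 140, 173, 166, 89, 87, 90, 58, 54, 54]
```

```bash
python3 -m handwheel '[{"translation":[-0.15,0,-0.12],"twist":0,"jaw":50},{"translation":[-0.15,0,-0.12],"twist":0,"jaw":50}]' && python3 -m handwheel '[{"translation":[0,0,0],"twist":0,"jaw":70},{"translation":[0,0,0],"twist":0,"jaw":85},{"translation":[0,0,0],"twist":0,"jaw":85},{"translation":[0,0,-0.6],"twist":0,"jaw":85},{"translation":[0,0,-1.6],"twist":0,"jaw":85}]' && python3 -m handwheel '[{"translation":[-1,0,-1.5],"twist":0,"jaw":85},{"translation":[-2.5,0,-2],"twist":0,"jaw":85},{"translation":[-4,0,-2.5],"twist":0,"jaw":85},{"translation":[-4,0,-2.5],"twist":0,"jaw":85}]'; python3 -c "
from h import *
go(480,293,95)
T=cam('top');d=cam('side')
for u in(196,199): print(d['image'][256:274,u,2].tolist())
r=lambda i,x,y:cv2.resize(i[y:y+60,x:x+60],(400,400),interpolation=cv2.INTER_CUBIC)
cv2.imwrite('pics/c8.png',np.hstack([r(T['image'],150,160),r(d['image'],170,220)])[...,::-1])
"
```

```text
clock: 12.35
position: [471.0, 298.9, 95.7]
tool_rot: [1.6, 2.696, -0.001]
wrist_force: [3.7, -7.9, 13.6]
opening: 0.732
grip_force: 74.6
clock: 12.85
position: [465.5, 301.0, 140.1]
tool_rot: [-1.595, -2.702, 0.007]
wrist_force: [0.6, 0.3, 0.1]
opening: 0.996
grip_force: 0.0
clock: 13.25
position: [530.0, 190.0, 218.1]
tool_rot: [1.612, 2.691, 0.0]
wrist_force: [1.1, 0.3, -0.4]
opening: 0.994
grip_force: 0.0
t [3.83 0.14 4.09] tw 0 now [530.  190.  218.1] yaw 118.2 op 0.994 F [ 1.1  0.3 -0.4] grip 0.0 clk 13.25 tilt [ 0.004 -0.002]
[255, 243, 239, 240, 240, 241, 241, 241, 247, 195, 163, 122, 95, 99, 101, 59, 54, 56]
[252, 246, 243, 243, 243, 243, 243, 243, 246, 202, 161, 163, 93, 87, 89, 56, 53, 53]
```

View pics/c8.png

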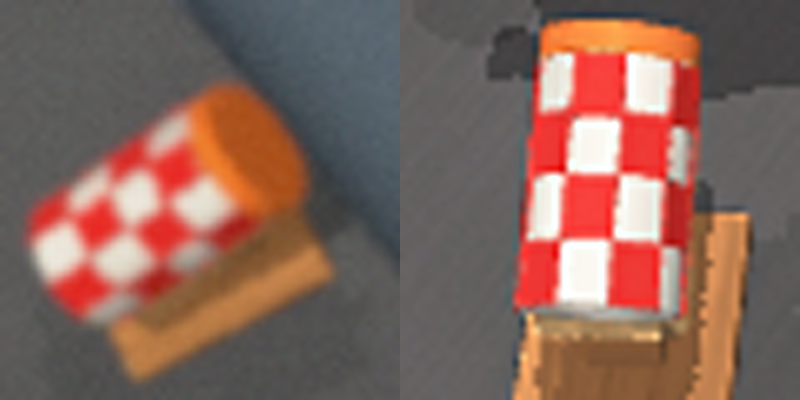

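```bash
python3 -c "
from h import *
np.set_printoptions(precision=1,suppress=True)
T=cam('top');d=cam('side')
u=np.array([.482,-.876,0]);l=np.array([.876,.482,0]);a=np.radians(30);U=u*np.cos(a)+np.array([0,0,.5]);N=-u*.5+np.array([0,0,np.cos(a)])
s0=np.array([477,293.5,105])
for c,i in((T,0),(d,1)):
  h=cv2.cvtColor(c['image'],cv2.COLOR_RGB2HSV).astype(int)
  b=(175,165,205,195) if i==0 else (185,218,212,232)
  m=np.zeros(h.shape[:2],bool);m[b[1]:b[3],b[0]:b[2]]=1
  m&=(h[...,0]>5)&(h[...,0]<16)&(h[...,1]>190)&(h[...,2]>150)
  k=blob(m);print('cap',k[:,0].min(0),k[:,0].max(0),cv2.minAreaRect(k))
  for off in(0,6): print([proj(c,s0+(x+off)*U+y*l+z*N) for x,y,z in((55,0,0),(55,0,32),(55,0,-32),(55,32,0),(55,-32,0),(43,0,32))])
for n,p,z in(('green',(265,97),150),('staple',(311,225),60),('plain',(218,130),100),('brush',(404,138),67),('marker',(328,127),150)): print(n,onz(T,*p,z))
s,M=st(); print(s['joint_pos'])
"
```

```text
cap [178 174] [194 192] ((185.56552124023438, 183.38619995117188), (19.93091583251953, 9.467185020446777), 48.36646270751953)
[array([187.1, 181.2]), array([180.4, 182. ]), array([193.5, 180.3]), array([182.2, 172.1]), array([192.1, 190.3]), array([177.7, 184.1])]
[array([188.5, 180.1]), array([181.8, 181. ]), array([194.8, 179.3]), array([183.5, 171.1]), array([193.5, 189.3]), array([179.1, 183.1])]
cap [191 224] [197 227] ((194.0, 225.5), (3.0, 6.0), 90.0)
[array([202.6, 225.3]), array([200.7, 224.1]), array([204.4, 226.3]), array([190.8, 225. ]), array([214.5, 225.5]), array([200.5, 228.7])]
[array([202.7, 223. ]), array([200.8, 221.8]), array([204.5, 224.1]), array([190.9, 222.8]), array([214.6, 223.2]), array([200.6, 226.4])]
green [755.1  14.1 150. ]
staple [ 368.8 -124.1   60. ]
plain [669.2 163.8 100. ]
brush [ 643.7 -430.5   67. ]
marker [ 656.5 -174.4  150. ]
[ 0.1  0.4 -0.7  1.8  0.3  1.1 -0.2]
```

```bash
python3 -c "
from h import *
go(494.3,262,170,118.8)"; python3 -m handwheel '[{"translation":[1.3,0.05,0.5],"twist":0,"jaw":85},{"translation":[2.67,0.1,1.5],"twist":-0.1,"jaw":85},{"translation":[2.67,0.1,1.5],"twist":-0.1,"jaw":85},{"translation":[2.67,0.1,1.5],"twist":-0.1,"jaw":85}]' >/dev/null; python3 -c "
from h import *
go(494.3,262,110,118.8)
eyes.camera('top')
go(494.3,262,110,118.8)"
```

```text
t [2.35 0.17 1.55] tw 0.03 now [524.1 197.9 216.3] yaw 119.0 op 0.996 F [-0.   0.4  0.1] grip 0.0 clk 13.45 tilt [-0.002  0.001]
t [-0.36  0.08  2.03] tw 0.18 now [487.  270.3 170.8] yaw 119.7 op 0.995 F [0.2 0.  0.3] grip 0.0 clk 13.85 tilt [-0.003 -0.   ]
t [-0.3   0.05  2.05] tw 0.14 now [488.5 269.1 171.5] yaw 119.5 op 0.995 F [ 0.6 -0.7  0.1] grip 0.0 clk 13.9 tilt [-0.001 -0.   ]
```

```bash
python3 -m handwheel '[{"translation":[-0.3,0.05,0.5],"twist":0.1,"jaw":85},{"translation":[-0.3,0.05,1],"twist":0.1,"jaw":85},{"translation":[-0.3,0.05,1.5],"twist":0.1,"jaw":85},{"translation":[-0.3,0.05,2.0],"twist":0.1,"jaw":85},{"translation":[-0.3,0.05,2.0],"twist":0.1,"jaw":85}]'; python3 -c "
from h import *
go(494.3,262,110,118.8)
eyes.camera('top')
go(494.3,262,110,118.8)"
```

```text
clock: 14.4
position: [493.8, 259.6, 109.0]
tool_rot: [-1.597, -2.702, 0.007]
wrist_force: [0.1, -0.4, 0.4]
opening: 0.998
grip_force: 0.0
t [ 0.06  0.05 -0.03] tw 0.0 now [493.8 259.6 109. ] yaw 118.8 op 0.998 F [ 0.1 -0.4  0.4] grip 0.0 clk 14.4 tilt [-0.005 -0.002]
t [0.05 0.02 0.01] tw 0.01 now [494.4 260.4 110.4] yaw 118.8 op 0.996 F [ 0.2 -0.4  0.3] grip 0.0 clk 14.45 tilt [-0.003 -0.001]
```

```bash
python3 -m handwheel '[{"translation":[0,0,0],"twist":0,"jaw":50},{"translation":[0,0,0],"twist":0,"jaw":50},{"translation":[0,0,0],"twist":0,"jaw":50},{"translation":[0,0,-0.3],"twist":0,"jaw":50},{"translation":[0,0,-0.9],"twist":0,"jaw":50}]' && python3 -m handwheel '[{"translation":[0,0,-0.8],"twist":0,"jaw":50},{"translation":[0,0,-1.8],"twist":0,"jaw":50},{"translation":[0,0,-3],"twist":0,"jaw":50},{"translation":[0,0,-3.6],"twist":0,"jaw":50},{"translation":[0,0,-3.6],"twist":0,"jaw":50}]'; python3 -c "
from h import *
go(427,-510,245,78)
T=cam('top');d=cam('side')
r=lambda i,x,y:cv2.resize(i[y:y+80,x:x+80],(400,400),interpolation=cv2.INTER_CUBIC)
cv2.imwrite('pics/c9.png',np.hstack([r(T['image'],135,130),r(d['image'],165,170)])[...,::-1])"
```

```text
clock: 14.95
position: [494.6, 260.3, 138.5]
tool_rot: [-1.598, -2.704, 0.003]
wrist_force: [0.7, -0.9, -2.5]
opening: 0.727
grip_force: 66.3
clock: 15.45
position: [496.7, 262.4, 250.4]
tool_rot: [1.596, 2.701, 0.009]
wrist_force: [-0.1, 0.4, -2.4]
opening: 0.73
grip_force: 66.5
t [-21.43 -14.45   0.09] tw 8.17 now [496.7 262.4 250.4] yaw 118.8 op 0.73 F [-0.1  0.4 -2.4] grip 66.5 clk 15.45 tilt [0.007 0.003]
```

View pics/c9.png

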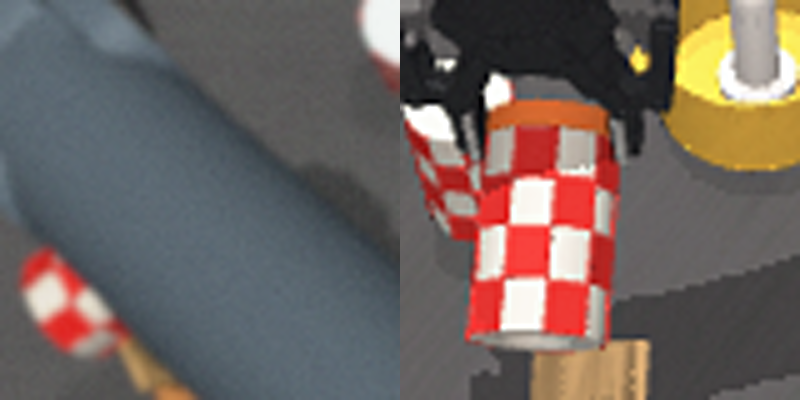

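```bash
python3 -m handwheel '[{"translation":[-0.8,-0.5,0],"twist":0,"jaw":50},{"translation":[-2,-1.3,0],"twist":1,"jaw":50},{"translation":[-3.2,-2.1,0],"twist":2,"jaw":50},{"translation":[-4.5,-3,0],"twist":3,"jaw":50},{"translation":[-5.8,-3.9,0],"twist":4,"jaw":50}]' && python3 -c "
from h import *
go(412,-481,245,78)"
```

```text
clock: 16.05
position: [475.1, 50.0, 245.1]
tool_rot: [-2.046, -2.381, 0.003]
wrist_force: [1.2, -0.4, -2.9]
opening: 0.726
grip_force: 66.9
t [-17.18  -4.74   0.02] tw 4.13 now [475.1  50.  245.1] yaw 98.7 op 0.726 F [ 1.2 -0.4 -2.9] grip 66.9 clk 16.05 tilt [-0.003 -0.   ]
```

```bash
python3 -m handwheel '[{"translation":[-1.4,-0.4,0],"twist":1,"jaw":50},{"translation":[-2.9,-0.8,0],"twist":2,"jaw":50},{"translation":[-4.4,-1.2,0],"twist":3,"jaw":50},{"translation":[-5.9,-1.6,0],"twist":4.1,"jaw":50},{"translation":[-7.4,-2,0],"twist":4.1,"jaw":50}]' >/dev/null&& python3 -c "
from h import *
go(412,-481,245,78)"
```

```text
t [-10.14   0.83   0.  ] tw 0.05 now [ 449.7 -178.1  245.2] yaw 78.2 op 0.729 F [ 1.6  0.5 -3.8] grip 66.9 clk 16.55 tilt [-0.003  0.001]
```

```bash
python3 -m handwheel '[{"translation":[-1.5,0.1,0],"twist":0,"jaw":50},{"translation":[-3,0.2,0],"twist":0,"jaw":50},{"translation":[-4.5,0.4,0],"twist":0,"jaw":50},{"translation":[-6,0.5,0],"twist":0,"jaw":50},{"translation":[-7.5,0.6,0],"twist":0,"jaw":50}]' >/dev/null&& python3 -m handwheel '[{"translation":[-1.4,0.1,0],"twist":0,"jaw":50},{"translation":[-1.8,0.1,0],"twist":0,"jaw":50},{"translation":[-1.8,0.1,0],"twist":0,"jaw":50},{"translation":[-1.8,0.1,0],"twist":0,"jaw":50}]'>/dev/null&& python3 -c "
from h import *
go(412,-481,68,78);eyes.camera('top');go(412,-481,68,78)
np.set_printoptions(precision=2,suppress=True)
print(np.array(st()[0]['joint_pos']))"
```

```text
t [-0.99  0.09  5.91] tw 0.08 now [ 415.7 -452.   245.4] yaw 78.4 op 0.728 F [ 1.1  0.9 -3. ] grip 66.9 clk 17.45 tilt [-0.001  0.003]
t [-1.01  0.07  5.93] tw 0.1 now [ 416.2 -451.5  245.9] yaw 78.5 op 0.728 F [-0.5  0.5 -3.3] grip 66.9 clk 17.5 tilt [-0.001  0.003]
[ 0.98  0.38 -0.3   1.65  0.12  1.13  0.45]
```

```bash
python3 -m handwheel '[{"translation":[-1,0.07,0.8],"twist":0.1,"jaw":50},{"translation":[-1,0.07,2.2],"twist":0.1,"jaw":50},{"translation":[-1,0.07,3.6],"twist":0.1,"jaw":50},{"translation":[-1,0.07,5],"twist":0.1,"jaw":50},{"translation":[-1,0.07,5.7],"twist":0.1,"jaw":50}]' >/dev/null&& python3 -m handwheel '[{"translation":[0,0,0.2],"twist":0,"jaw":50},{"translation":[0,0,0.2],"twist":0,"jaw":50},{"translation":[0.2,0,0.2],"twist":0,"jaw":50},{"translation":[0.4,0,0.2],"twist":0,"jaw":50}]'&& python3 -c "
from h import *
go(412,-481,68,78);eyes.camera('top');go(412,-481,68,78)"
```

```text
clock: 18.4
position: [415.3, -472.2, 72.0]
tool_rot: [2.442, 1.971, 0.001]
wrist_force: [0.3, 0.1, -4.1]
opening: 0.733
grip_force: 67.1
t [-0.31 -0.05  0.13] tw -0.03 now [ 415.3 -472.2   72. ] yaw 77.8 op 0.733 F [ 0.3  0.1 -4.1] grip 67.1 clk 18.4 tilt [ 0.003 -0.002]
t [-0.37 -0.05  0.12] tw -0.02 now [ 415.7 -470.5   71.7] yaw 77.9 op 0.73 F [ 0.5  1.3 -2.9] grip 67.1 clk 18.45 tilt [ 0.002 -0.001]
```

```bash
python3 -m handwheel '[{"translation":[0.2,0,0.1],"twist":0,"jaw":50},{"translation":[0.4,0,0.1],"twist":0,"jaw":50},{"translation":[0.4,0,0.1],"twist":0,"jaw":50}]'&& python3 -m handwheel '[{"translation":[0.2,0,0],"twist":0,"jaw":50},{"translation":[0.3,0,0],"twist":0,"jaw":50},{"translation":[0.3,0,0],"twist":0,"jaw":50}]'
```

```text
clock: 18.75
position: [417.0, -458.8, 67.0]
tool_rot: [-2.442, -1.975, -0.001]
wrist_force: [-0.2, 0.5, -3.3]
opening: 0.73
grip_force: 67.2
clock: 19.05
position: [417.0, -457.5, 68.3]
tool_rot: [2.441, 1.965, -0.008]
wrist_force: [-1.8, -9.5, -2.5]
opening: 0.729
grip_force: 67.3
```

```bash
python3 -m handwheel '[{"translation":[0.2,0,0],"twist":0,"jaw":50},{"translation":[0.25,0,-0.2],"twist":0,"jaw":50},{"translation":[0.3,0,-0.4],"twist":0,"jaw":50},{"translation":[0.35,0,-0.6],"twist":0,"jaw":50},{"translation":[0.35,0,-0.6],"twist":0,"jaw":50}]'&& python3 -c "
from h import *
d=cam('side');h=cv2.cvtColor(d['image'],cv2.COLOR_RGB2HSV).astype(int)
s,M=st();p=proj(d,s['position']).astype(int);print(p)
m=((h[...,0]<5)|(h[...,0]>172))&(h[...,1]>150)&(h[...,2]>80)
m[:, :p[0]-60]=0;m[:,p[0]+60:]=0;m[:p[1]-50]=0;m[p[1]+60:]=0
ys,xs=np.nonzero(m);print(m.sum(),xs.min(),xs.max(),ys.min(),ys.max())"
```

```text
clock: 19.55
position: [418.8, -450.9, 88.1]
tool_rot: [2.438, 1.96, -0.012]
wrist_force: [-4.3, -15.0, 0.4]
opening: 0.728
grip_force: 67.1
[334 104]
383 274 340 97 126
```

```bash
python3 -m handwheel '[{"translation":[0.15,0,-0.15],"twist":0,"jaw":50},{"translation":[0.3,0,-0.3],"twist":0,"jaw":50},{"translation":[0.45,0,-0.45],"twist":0,"jaw":50},{"translation":[0.6,0,-0.6],"twist":0,"jaw":50},{"translation":[0.6,0,-0.6],"twist":0,"jaw":50}]'&& python3 -m handwheel '[{"translation":[0.15,0,-0.15],"twist":0,"jaw":50},{"translation":[0.3,0,-0.3],"twist":0,"jaw":50},{"translation":[0.45,0,-0.4],"twist":0,"jaw":50},{"translation":[0.6,0,-0.5],"twist":0,"jaw":50},{"translation":[0.6,0,-0.5],"twist":0,"jaw":50}]'
```

```text
clock: 20.1
position: [421.9, -437.4, 108.1]
tool_rot: [2.435, 1.954, -0.018]
wrist_force: [-6.6, -19.9, 7.2]
opening: 0.726
grip_force: 64.3
clock: 20.6
position: [428.6, -410.5, 120.4]
tool_rot: [2.439, 1.966, -0.004]
wrist_force: [-0.5, -6.7, 1.0]
opening: 0.724
grip_force: 65.3
```

```bash
cat >> h.py <<'E'
def look(g=38,dz=16,cams=('side','top'),w=45):
    s,M=st();u=-M[:,0]*[1,1,0];u/=np.linalg.norm(u);G=s['position']+[0,0,dz]
    for n in cams:
        c=cam(n);h=cv2.cvtColor(c['image'],cv2.COLOR_RGB2HSV).astype(int);p=proj(c,G).astype(int)
        m=((h[...,0]<5)|(h[...,0]>172))&(h[...,1]>150)&(h[...,2]>70)
        k=np.zeros(m.shape,bool);k[max(p[1]-w,0):p[1]+w,max(p[0]-w,0):p[0]+w]=1
        m=cv2.morphologyEx((m&k).astype(np.uint8),cv2.MORPH_CLOSE,np.ones((9,9)))
        q=blob(m);r=cv2.minAreaRect(q);x,y=q[:,0].min(0),q[:,0].max(0)
        print(n,'grip px',p,'mask bb',x,y,'rect',np.round(r[0],1),np.round(r[1],1),round(r[2],1))
        for a in(40,60,75,90,100):
            t=np.radians(a);U=u*np.cos(t)+np.array([0,0,np.sin(t)]);print(' ',a,'foot',proj(c,G-(55+g)*U).round(1),'dir',round(float(np.degrees(np.arctan2(*(proj(c,G)-proj(c,G-90*U))[::-1]))),1))
E
python3 -c "
from h import *
look()"
```

```text
side grip px [329  98] mask bb [315  98] [336 124] rect [325.5 111.4] [18.1 23.4] 20.6
  40 foot [315.1 121.9] dir -58.5
  60 foot [318.7 123. ] dir -66.6
  75 foot [322.2 121.9] dir -73.2
  90 foot [326.1 119.4] dir -81.4
  100 foot [328.8 116.9] dir -88.6
top grip px [410 201] mask bb [386 193] [406 213] rect [395.3 203.4] [19.7 19.8] 83.7
  40 foot [380.6 199.6] dir 3.6
  60 foot [386.5 202.1] dir -1.4
  75 foot [392.6 203.8] dir -7.7
  90 foot [399.8 205.5] dir -20.8
  100 foot [405.  206.4] dir -42.7
```

```bash
python3 -m handwheel '[{"translation":[0.15,0,-0.1],"twist":0,"jaw":50},{"translation":[0.3,0,-0.2],"twist":0,"jaw":50},{"translation":[0.45,0,-0.3],"twist":0,"jaw":50},{"translation":[0.55,0,-0.3],"twist":0,"jaw":50},{"translation":[0.55,0,-0.3],"twist":0,"jaw":50}]'&& python3 -m handwheel '[{"translation":[0.1,0,0],"twist":0,"jaw":50},{"translation":[0.2,0,0],"twist":0,"jaw":50},{"translation":[0.3,0,0],"twist":0,"jaw":50},{"translation":[0.3,0,0],"twist":0,"jaw":50}]';python3 -c "
from h import *
look()"
```

```text
clock: 21.2
position: [431.8, -390.3, 127.4]
tool_rot: [2.443, 1.973, -0.001]
wrist_force: [-1.0, -5.8, 0.2]
opening: 0.721
grip_force: 64.9
clock: 21.6
position: [433.4, -381.6, 127.1]
tool_rot: [2.444, 1.973, -0.001]
wrist_force: [-1.6, -4.3, -0.0]
opening: 0.718
grip_force: 64.8
side grip px [324 101] mask bb [314  98] [334 125] rect [322.8 112.1] [24.2 18.5] 30.5
  40 foot [310.4 124.7] dir -58.6
  60 foot [314.2 125.7] dir -66.8
  75 foot [317.8 124.6] dir -73.5
  90 foot [321.8 122. ] dir -81.9
  100 foot [324.5 119.6] dir -89.3
top grip px [401 199] mask bb [388 193] [397 213] rect [392.3 203.3] [19.7  8. ] 82.4
  40 foot [371.7 197.9] dir 3.4
  60 foot [377.8 200.4] dir -1.8
  75 foot [384.  202.2] dir -8.4
  90 foot [391.2 203.8] dir -22.7
  100 foot [396.4 204.7] dir -47.2
```

```bash
python3 -m handwheel '[{"translation":[-0.8,0,0],"twist":0,"jaw":50},{"translation":[-1,0,-1],"twist":0,"jaw":50},{"translation":[-1,0,-2.4],"twist":0,"jaw":50},{"translation":[-1,0,-3.8],"twist":0,"jaw":50},{"translation":[-1,0,-3.8],"twist":0,"jaw":50}]'&& python3 -m handwheel '[{"translation":[0,0,0],"twist":0,"jaw":50},{"translation":[0,0,0],"twist":0,"jaw":50}]' >/dev/null;python3 -c "
from h import *
look()
s,M=st();d=cam('side');G=s['position']+[0,0,16];p=proj(d,G).astype(int)
h=cv2.cvtColor(d['image'],cv2.COLOR_RGB2HSV).astype(int)
print(s['position'])
for v in range(p[1]-14,p[1]+48,2):
  row=h[v];ok=((row[:,0]<5)|(row[:,0]>172))&(row[:,1]>140)|(row[:,1]<45)&(row[:,2]>150)
  xs=np.nonzero(ok[p[0]-40:p[0]+40])[0]+p[0]-40
  print(v,(xs.min(),xs.max(),len(xs)) if len(xs) else None, end=' ')
"
```

```text
clock: 22.2
position: [431.0, -410.1, 246.5]
tool_rot: [2.436, 1.97, 0.007]
wrist_force: [1.1, -0.2, -2.5]
opening: 0.718
grip_force: 66.9
side grip px [334  69] mask bb [321  71] [343  98] rect [332.   85.4] [18.7 26.4] 14.0
  40 foot [318.9  94.8] dir -58.8
  60 foot [322.7  96.5] dir -67.0
  75 foot [326.4  95.7] dir -73.5
  90 foot [330.5  93.3] dir -81.3
  100 foot [333.3  90.8] dir -88.0
top grip px [425 196] mask bb [404 189] [421 211] rect [414.4 198.6] [17.2 21.3] 24.0
  40 foot [391.9 194.4] dir 2.9
  60 foot [398.2 197.2] dir -2.3
  75 foot [404.9 199.2] dir -8.4
  90 foot [412.8 201. ] dir -20.6
  100 foot [418.6 202. ] dir -39.4
[ 426.44742676 -409.07594216  238.60897963]
55 None 57 None 59 None 61 None 63 None 65 None 67 None 69 (np.int64(325), np.int64(325), 1) 71 (np.int64(327), np.int64(329), 3) 73 (np.int64(327), np.int64(334), 8) 75 (np.int64(325), np.int64(339), 12) 77 (np.int64(324), np.int64(338), 13) 79 (np.int64(324), np.int64(343), 10) 81 (np.int64(330), np.int64(343), 12) 83 (np.int64(324), np.int64(342), 14) 85 (np.int64(324), np.int64(338), 13) 87 (np.int64(324), np.int64(339), 14) 89 (np.int64(322), np.int64(338), 16) 91 (np.int64(321), np.int64(340), 12) 93 (np.int64(321), np.int64(339), 12) 95 (np.int64(325), np.int64(339), 13) 97 (np.int64(326), np.int64(337), 11) 99 None 101 (np.int64(294), np.int64(295), 2) 103 (np.int64(294), np.int64(294), 1) 105 (np.int64(294), np.int64(294), 1) 107 (np.int64(294), np.int64(294), 1) 109 None 111 None 113 None 115 None
```

```bash
python3 -c "
from h import *
T=cam('top');S=cam('side');s,M=st()
print(s['position'])
u=-M[:,0]
for a,b in(((414,200.3),(331,90.5)),((414,200.3),(331.5,92))):
  f,e=tri(T,a,S,b);w=f-s['position'];print(f.round(1),round(e,1),'along',(w@u).round(1),'lat',(w@M[:,1]).round(1),'dz',w[2].round(1))
# fine outline in side view: non-dark/coloured columns per row; and colour of column through centre
g=S['image'].astype(int)
for v in range(62,102,2): print(v,[('%02x%02x%02x'%tuple(g[v,x])) for x in range(318,348,2)])
"
```

```text
[ 426.91303489 -409.91065457  239.63808039]
[ 426.3 -407.4  173.9] 1.0 along -2.2 lat -1.0 dz -65.7
[ 426.2 -410.9  165.7] 3.5 along 1.3 lat -0.3 dz -74.0
62 ['665f5d', '69615f', '453939', '5d534f', '3f3635', 'a95b3b', 'ab5c3a', 'c76840', 'c6663e', 'c6663e', 'ca6940', '7f4d37', '3f3533', '403535', '3c3431']
64 ['69605f', '696060', '433836', '514845', '3c3635', 'af5e3d', 'ab5c3c', 'ab5c3b', 'c7673f', 'c86840', 'c7673f', 'cc693e', '3e3533', '3f3635', '3b3430']
66 ['6a6160', '6a605f', '4c4341', '473d39', '813933', '955338', 'ac5d3c', 'ab5c3b', 'aa5c3b', 'ad5c3b', 'ad5d3b', 'b35d39', '413331', '3f3634', '382f2e']
68 ['69615e', '68605d', '6e6765', '443a36', '756d66', '935338', '9c563a', 'a95b3b', 'ab5b3b', 'ac5b3b', 'ab5c3a', '8f4d32', '635c5b', '38302e', '38312f']
70 ['68625e', '685f5d', '68615e', '65625e', '80655e', '8e4540', '9d583a', 'a1573a', 'a55939', 'a65938', 'a75939', '604436', '696361', '382f2d', '382f30']
72 ['68605f', '685f5e', '69615e', '6b5351', '884a45', '8c3b36', '8a3934', '9c7d6d', 'a96a49', 'a85634', 'aa5a38', '675a57', '585150', '372e2c', '37302d']
74 ['665d5a', '68605d
[... 1435 characters left out ...]
a', '9d665f', '995851', '9a746d', '934a45', '712a26', '2c2422', '2c2422', '292422']
94 ['6b605e', '6b6360', '857871', '948a81', '987c74', '983d37', '993d36', '99302d', '9e978d', '99938a', '8d3431', '5f5555', '5c5757', '4b4746', '2a2423']
96 ['6d6360', '6b625f', '6a605d', '7b736c', '9b473f', '993d36', '9b3b36', '9b5953', '9e958c', '989289', '80312d', '5d5a59', '5b5656', '5d5856', '5e5858']
98 ['6b615d', '6b615e', '6b605e', '6a625e', '6d615e', '775451', '913e38', '847873', '7c726e', '66615e', '646060', '676160', '656060', '5c5856', '5b5657']
100 ['6e6260', '6b615e', '6d6360', '6b615e', '6a605e', '675f5d', '68615f', '68605f', '645e5b', '66615f', '676261', '656060', '65605f', '666161', '645f5f']
```

```bash
python3 -c "
from h import *
T=cam('top');S=cam('side');s,M=st()
u=-M[:,0]
for z in(165,170,175):
  w=onz(T,403.7,200,z)-s['position'];print(z,'foot rim along',(w@u).round(1),(w@M[:,1]).round(1))
g=T['image'].astype(int)
for v in (192,196,198,200,202,204,208): print(v,[('%02x%02x%02x'%tuple(g[v,x])) for x in range(399,428)])
"
```

```text
165 foot rim along -28.8 -4.0
170 foot rim along -30.4 -5.0
175 foot rim along -32.0 -6.1
192 ['434341', '3f403d', '3f403f', '404140', '414240', '41403e', '45403f', '4c3d3c', '563a36', '623431', '66221e', '6d201e', '6e2725', '6c332d', '6f4340', '6d534e', '68524d', '68453e', '692c29', '651313', '6a1414', '742312', '7a2f14', '8e4018', 'ae531d', 'b95719', 'bd5821', 'bf5d21', 'bf5d24']
196 ['3b3c3b', '41413d', '3d3b3c', '3e3f3e', '434340', '4b4a45', '57564f', '65615a', '685752', '66413b', '652421', '661819', '6c2e29', '704b45', '6b5853', '6a5751', '674138', '662d28', '682725', '6c302b', '723930', '7b422a', '844420', '9d4b1a', 'b35419', 'c05c25', 'bf5b20', 'c05e22', 'be581f']
198 ['3f3f3e', '40413f', '3f4140', '3f403e', '444241', '524b47', '625751', '695852', '694a44', '6a3a33', '6a332e', '6b3530', '6e3530', '703733', '693530', '6a2e29', '70312d', '72443f', '735a55', '6b5f56', '705e55', '715040', '7e4829', '974919', 'b1521d', 'bd5a20', 'bd5b1f', 'bd5b22', 'b25317']
200 ['404241', '403f3e', '3f3e40', '433f3e', '4d3939', '5d3131', '69302e', '72312d', '753832', '734843', '6f5d54', '6b5d57', 
[... 354 characters left out ...]
 '714843', '6e5d57', '6f6861', '6e645a', '735b4c', '7b4930', '8d4723', 'a04a16', 'b0541c', 'a24f19', '71371b']
204 ['413f3f', '434340', '3c3e3c', '403d3e', '484240', '533837', '602828', '6b1818', '6c1d1a', '71312b', '784d48', '725d59', '6f635c', '6d5652', '6b3d39', '6e2a26', '6d2524', '6e2f2b', '753f39', '6d3e3a', '6e453f', '6c3e38', '723f37', '77392a', '7e3c24', '803f1e', '88411a', '7e3e1d', '562d1d']
208 ['41413e', '3d3e3a', '40403e', '3e403f', '3f413f', '414040', '423e3f', '454244', '4d4946', '5c5752', '66605a', '6b6158', '6e5b55', '6c4740', '6c312a', '6f1d1c', '71211f', '6f302e', '6e4641', '735752', '6a5953', '5c534e', '4f4b46', '4c4b49', '423f3f', '363636', '232623', '1d1e20', '161b1a']
```

```bash
python3 -c "
from h import *
T=cam('top');s,M=st();u=-M[:,0]
for p,zs in(((403,200),(165,172)),((420.8,198),(262,270)),((422.5,198),(275,282))):
  for z in zs:
    w=onz(T,*p,z)-s['position'];print(p,z,(w@u).round(1),(w@M[:,1]).round(1))
go(557,3,260)
print(np.round(s['joint_pos'],2))
"
```

```text
(403, 200) 165 -30.9 -4.5
(403, 200) 172 -33.1 -6.0
(420.8, 198) 262 -16.5 -10.3
(420.8, 198) 270 -19.3 -12.1
(422.5, 198) 275 -16.8 -12.3
(422.5, 198) 282 -19.4 -13.9
t [14.38  1.32 -0.64] tw 0 now [ 427.2 -410.3  240.5] yaw 77.8 op 0.711 F [ 0.5 -0.5 -2.8] grip 66.9 clk 22.8 tilt [-0.     0.001]
[ 0.93  0.34 -0.3   1.71  0.11  1.1   0.38]
```

```bash
python3 -m handwheel '[{"translation":[-0.5,0,0.8],"twist":0,"jaw":50},{"translation":[-0.8,0,2],"twist":0,"jaw":50},{"translation":[-0.8,0,3.2],"twist":0,"jaw":50},{"translation":[-0.8,0,4.4],"twist":0,"jaw":50},{"translation":[-0.8,0,4.8],"twist":0,"jaw":50}]' && python3 -m handwheel '[{"translation":[0,0,0.1],"twist":0,"jaw":50},{"translation":[0,0,0.2],"twist":0,"jaw":50},{"translation":[0,0,0.3],"twist":0,"jaw":50}]' && python3 -m handwheel '[{"translation":[0,0,0.1],"twist":0,"jaw":50},{"translation":[0,0,0.1],"twist":0,"jaw":50}]'
```

```text
clock: 23.3
position: [420.0, -432.2, 93.1]
tool_rot: [-2.439, -1.968, 0.001]
wrist_force: [-0.4, 0.4, -3.1]
opening: 0.714
grip_force: 67.1
clock: 23.6
position: [423.6, -435.0, 89.8]
tool_rot: [2.441, 1.971, 0.001]
wrist_force: [0.6, -0.7, -3.0]
opening: 0.715
grip_force: 67.0
clock: 23.8
position: [422.4, -434.1, 85.5]
tool_rot: [2.444, 1.973, 0.0]
wrist_force: [-0.7, 0.4, -2.7]
opening: 0.718
grip_force: 67.0
```

```bash
python3 -m handwheel '[{"translation":[0,0,0.1],"twist":0,"jaw":50},{"translation":[0,0,0.15],"twist":0,"jaw":50},{"translation":[0,0,0.15],"twist":0,"jaw":50}]' && python3 -m handwheel '[{"translation":[0,0,0.1],"twist":0,"jaw":50},{"translation":[0,0,0.15],"twist":0,"jaw":50},{"translation":[0,0,0.15],"twist":0,"jaw":50}]'
```

```text
clock: 24.1
position: [423.2, -433.9, 83.6]
tool_rot: [2.443, 1.972, -0.0]
wrist_force: [-2.8, 4.2, 14.3]
opening: 0.714
grip_force: 69.0
clock: 24.4
position: [423.8, -433.5, 83.2]
tool_rot: [2.443, 1.972, -0.001]
wrist_force: [-8.1, 10.9, 38.3]
opening: 0.716
grip_force: 71.7
```

```bash
python3 -m handwheel '[{"translation":[0,0,0.1],"twist":0,"jaw":50},{"translation":[0,0,0.15],"twist":0,"jaw":50},{"translation":[0,0,0.15],"twist":0,"jaw":50}]'
```

```text
clock: 24.7
position: [425.4, -432.8, 82.1]
tool_rot: [2.441, 1.972, 0.001]
wrist_force: [-12.3, 16.7, 57.7]
opening: 0.716
grip_force: 76.4
```

```bash
python3 -m handwheel '[{"translation":[0,0,-0.2],"twist":0,"jaw":50},{"translation":[0,0,-0.38],"twist":0,"jaw":50},{"translation":[0,0,-0.38],"twist":0,"jaw":50}]' && python3 -m handwheel '[{"translation":[0,0,0],"twist":0,"jaw":70},{"translation":[0,0,0],"twist":0,"jaw":85},{"translation":[0,0,0],"twist":0,"jaw":85},{"translation":[0,0,0],"twist":0,"jaw":85}]' && python3 -m handwheel '[{"translation":[0,0,-0.5],"twist":0,"jaw":85},{"translation":[0,0,-1.5],"twist":0,"jaw":85},{"translation":[-1.5,0,-2.5],"twist":0,"jaw":85},{"translation":[-3,0,-2.5],"twist":0,"jaw":85},{"translation":[-4.5,0,-2.5],"twist":0,"jaw":85}]' && python3 -c "
from h import *
np.set_printoptions(precision=1,suppress=True)
T=cam('top');S=cam('side');go(424,-433,82,78)
for n,c in(('T',T),('S',S)):
  p=proj(c,(424,-433,55)).astype(int);h=cv2.cvtColor(c['image'],cv2.COLOR_RGB2HSV).astype(int);w=32
  k=np.zeros(h.shape[:2],bool);k[p[1]-w:p[1]+w,p[0]-w:p[0]+w]=1
  o=k&(h[...,0]>6)&(h[...,0]<15)&(h[...,1]>200)&(h[...,2]>120);r=k&((h[...,0]<5)|(h[...,0]>172))&(h[...,1]>150)&(h[...,2]>70)
  for nm,m in(('orange',o),('red',r)):
    if m.sum()>5:
      q=blob(cv2.morphologyEx(m.astype(np.uint8),cv2.MORPH_CLOSE,np.ones((7,7))));b=q[:,0].min(0),q[:,0].max(0);print(n,nm,m.sum(),b,cv2.minAreaRect(q))
  print([proj(c,(424,-433,z)) for z in(0,55,110)])
"
```

```text
clock: 25.0
position: [422.6, -434.5, 83.6]
tool_rot: [2.443, 1.972, 0.0]
wrist_force: [-0.6, -0.9, -4.1]
opening: 0.714
grip_force: 69.4
clock: 25.4
position: [422.2, -434.0, 82.5]
tool_rot: [-2.444, -1.973, -0.0]
wrist_force: [-0.3, -0.6, -1.1]
opening: 0.995
grip_force: 0.0
clock: 25.9
position: [394.2, -568.5, 161.4]
tool_rot: [2.44, 1.971, -0.001]
wrist_force: [0.7, -0.9, 0.8]
opening: 0.998
grip_force: 0.0
t [4.8 0.1 2.5] tw -0.15 now [ 388.9 -573.9  159. ] yaw 77.2 op 0.994 F [-0.9 -0.  -0.3] grip 0.0 clk 26.0 tilt [-0. -0.]
T orange 8 (array([409, 212], dtype=int32), array([410, 214], dtype=int32)) ((409.5000305175781, 213.0), (2.1213202476501465, 0.7071067094802856), 45.0)
T red 53 (array([395, 198], dtype=int32), array([411, 217], dtype=int32)) ((401.8184814453125, 209.15235900878906), (19.026214599609375, 13.423744201660156), 70.55996704101562)
[array([402.3, 208.4]), array([408.3, 206.3]), array([414.8, 204.1])]
S red 145 (array([321, 107], dtype=int32), array([340, 127], dtype=int32)) ((330.27996826171875, 117.03999328613281), (17.5362491607666, 18.10193634033203), 8.13010311126709)
[array([328.4, 125.3]), array([330.2, 113.8]), array([332.1, 101.7])]
```

```bash
python3 -c "
from h import *
np.set_printoptions(precision=1,suppress=True)
T=cam('top');S=cam('side')
for n,c in(('T',T),('S',S)):
  p=proj(c,(424,-433,55)).astype(int);h=cv2.cvtColor(c['image'],cv2.COLOR_RGB2HSV).astype(int);w=32
  k=np.zeros(h.shape[:2],bool);k[p[1]-w:p[1]+w,p[0]-w:p[0]+w]=1
  o=k&(h[...,0]>5)&(h[...,0]<16)&(h[...,1]>150)&(h[...,2]>90)
  q=blob(o);print(n,'orange',o.sum(),q[:,0].min(0),q[:,0].max(0),cv2.minAreaRect(q),cv2.minEnclosingCircle(q))
  if n=='T': print(onz(T,*cv2.minAreaRect(q)[0],110))
  w=[proj(c,(424+32*np.cos(a),-433+32*np.sin(a),z)) for z in(0,98,110) for a in np.linspace(0,6.28,40)]
  w=np.array(w).reshape(3,40,2);print('pred',[(x.min(0),x.max(0)) for x in w])
g=S['image']
print([('%02x%02x%02x'%tuple(g[v,330])) for v in range(92,140,2)])
"
```

```text
T orange 97 [404 194] [427 215] ((415.94122314453125, 204.76470947265625), (21.3431339263916, 22.313274383544922), 75.96376037597656) ((415.5, 204.5), 11.768702507019043)
[ 421.8 -436.4  110. ]
pred [(array([392.6, 198.8]), array([412.1, 218.1])), (array([402.7, 194.2]), array([423.9, 215. ])), (array([404.1, 193.6]), array([425.4, 214.6]))]
S orange 204 [324  96] [341 109] ((332.5, 102.5), (13.0, 17.0), 90.0) ((332.3518371582031, 102.01851654052734), 8.880703926086426)
pred [(array([319.8, 119.8]), array([336.9, 131. ])), (array([322.7,  98.9]), array([340.7, 110.1])), (array([323.1,  96.2]), array([341.2, 107.4]))]
['655a58', '69615e', 'f7934d', 'f1924b', 'f1944b', 'f2944b', 'f3954b', 'ec8a47', 'ad572f', 'a5998f', 'a69c91', 'a6847a', 'a2342e', '9f322b', 'a27d74', 'a49f95', 'a4a399', '9f2926', 'b4845b', '7b5c40', '73533c', 'e1a572', 'e1a673', 'dea470']
```

```bash
python3 -c "
from h import *
go(423,-435,159,78)"; python3 -m handwheel '[{"translation":[1.5,0,0],"twist":-0.1,"jaw":85},{"translation":[3,0,0],"twist":-0.1,"jaw":85},{"translation":[4.7,0,0],"twist":-0.1,"jaw":85},{"translation":[4.7,0,0],"twist":-0.1,"jaw":85},{"translation":[4.7,0,0],"twist":-0.1,"jaw":85}]'>/dev/null;  python3 -c "
from h import *
go(423,-435,73,78);eyes.camera('top');go(423,-435,73,78)"
```

```text
t [ 4.51  0.04 -0.02] tw -0.07 now [ 392.9 -567.   158.4] yaw 77.7 op 0.993 F [ 0.6  0.7 -0.3] grip 0.0 clk 26.1 tilt [ 0. -0.]
t [-0.34 -0.01  2.86] tw 0.13 now [ 425.1 -425.1  158.8] yaw 78.7 op 0.993 F [ 0.7 -0.   0.1] grip 0.0 clk 26.6 tilt [ 0.001 -0.   ]
t [-0.26  0.01  2.86] tw 0.09 now [ 424.1 -427.2  158.6] yaw 78.5 op 0.996 F [-0.4 -0.7  0.3] grip 0.0 clk 26.65 tilt [ 0.001 -0.001]
```

```bash
python3 -m handwheel '[{"translation":[-0.2,0,0.5],"twist":0.08,"jaw":85},{"translation":[-0.2,0,1.1],"twist":0.08,"jaw":85},{"translation":[-0.2,0,1.7],"twist":0.08,"jaw":85},{"translation":[-0.2,0,2.3],"twist":0.08,"jaw":85},{"translation":[-0.2,0,2.85],"twist":0.08,"jaw":85}]';  python3 -m handwheel '[{"translation":[0,0,0],"twist":0,"jaw":85},{"translation":[0,0,0],"twist":0,"jaw":85}]' >/dev/null; python3 -c "
from h import *
go(423,-435,73,78);eyes.camera('top');go(423,-435,73,78)"
```

```text
clock: 27.15
position: [420.7, -435.5, 70.0]
tool_rot: [-2.445, -1.971, 0.001]
wrist_force: [0.9, 0.2, 0.5]
opening: 0.994
grip_force: 0.0
t [ 0.01  0.05 -0.05] tw -0.04 now [ 421.4 -435.    71.5] yaw 77.8 op 0.997 F [-0.2  0.6  0.3] grip 0.0 clk 27.35 tilt [-0.001  0.001]
t [ 0.01  0.03 -0.02] tw -0.03 now [ 422.1 -435.    72.3] yaw 77.8 op 0.998 F [-0.  -0.  -0.3] grip 0.0 clk 27.4 tilt [ 0. -0.]
```

Aligned; grip and lift.

```bash
python3 -m handwheel '[{"translation":[0,0,0],"twist":0,"jaw":50},{"translation":[0,0,0],"twist":0,"jaw":50},{"translation":[0,0,0],"twist":0,"jaw":50},{"translation":[0,0,0],"twist":0,"jaw":50}]';  python3 -m handwheel '[{"translation":[0,0,-0.4],"twist":0,"jaw":50},{"translation":[0,0,-1.4],"twist":0,"jaw":50},{"translation":[0,0,-2.8],"twist":0,"jaw":50},{"translation":[0,0,-4.2],"twist":0,"jaw":50},{"translation":[0,0,-5.6],"twist":0,"jaw":50}]'; python3 -m handwheel '[{"translation":[0,0,-0.4],"twist":0,"jaw":50},{"translation":[0,0,-0.4],"twist":0,"jaw":50}]' >/dev/null; python3 -c "
from h import *
go(557,3,260,78)
s,M=st();T=cam('top');S=cam('side');G=s['position'];print(G)
for c in (T,S):
  p=proj(c,G+[0,0,19]);h=cv2.cvtColor(c['image'],cv2.COLOR_RGB2HSV).astype(int);p=p.astype(int)
  k=np.zeros(h.shape[:2],bool);k[max(0,p[1]-34):p[1]+34,p[0]-34:p[0]+34]=1
  r=k&((h[...,0]<5)|(h[...,0]>172))&(h[...,1]>140)&(h[...,2]>60);q=blob(cv2.morphologyEx(r.astype(np.uint8),cv2.MORPH_CLOSE,np.ones((7,7))))
  print(q[:,0].min(0),q[:,0].max(0))
  w=np.array([proj(c,G+[32*np.cos(a),32*np.sin(a),-73]) for a in np.linspace(0,6.28,40)]);print(w.min(0),w.max(0))
"
```

```text
clock: 27.8
position: [423.2, -434.8, 73.8]
tool_rot: [2.44, 1.974, 0.0]
wrist_force: [0.4, -0.1, 5.4]
opening: 0.736
grip_force: 65.8
clock: 28.3
position: [421.2, -433.1, 241.4]
tool_rot: [-2.441, -1.974, 0.0]
wrist_force: [0.4, -1.2, -3.0]
opening: 0.733
grip_force: 66.8
t [15.19  1.33 -0.22] tw -0.02 now [ 422.6 -434.2  254. ] yaw 77.9 op 0.733 F [-0.3  0.2 -4.1] grip 67.1 clk 28.5 tilt [ 0.002 -0.002]
[ 422.56439457 -434.16746549  254.00266967]
[415 189] [433 211]
[413.21639259 190.15439179] [435.9133898  212.48119423]
[326  63] [347  91]
[325.93775618  79.48165864] [344.70128191  90.64924696]
```

```bash
python3 -m handwheel '[{"translation":[0.8,0.1,0],"twist":0,"jaw":50},{"translation":[2.2,0.2,0],"twist":0,"jaw":50},{"translation":[3.7,0.3,0],"twist":0,"jaw":50},{"translation":[5.2,0.45,0],"twist":0,"jaw":50},{"translation":[6.7,0.6,0],"twist":0,"jaw":50}]' >/dev/null;  python3 -m handwheel '[{"translation":[1.5,0.1,0],"twist":0,"jaw":50},{"translation":[3,0.25,0],"twist":0,"jaw":50},{"translation":[4.5,0.4,0],"twist":0,"jaw":50},{"translation":[6,0.55,0],"twist":0,"jaw":50},{"translation":[7.3,0.65,0],"twist":0,"jaw":50}]' >/dev/null; python3 -m handwheel '[{"translation":[0.7,0.05,0],"twist":0,"jaw":50},{"translation":[0.7,0.05,0],"twist":0,"jaw":50},{"translation":[0.7,0.05,0],"twist":0,"jaw":50}]'; python3 -c "
from h import *
go(557.5,3,195,78)
eyes.camera('top');go(557.5,3,195,78)"
```

```text
clock: 29.9
position: [551.3, -11.1, 249.9]
tool_rot: [-2.44, -1.975, 0.006]
wrist_force: [-0.1, -1.1, -3.7]
opening: 0.736
grip_force: 67.0
t [0.51 0.11 1.83] tw -0.0 now [551.3 -11.1 249.9] yaw 78.0 op 0.736 F [-0.1 -1.1 -3.7] grip 67.0 clk 29.9 tilt [-0.005 -0.   ]
t [0.54 0.1  1.84] tw -0.03 now [551.4 -12.2 250.2] yaw 77.9 op 0.736 F [ 0.1 -1.  -2.9] grip 67.0 clk 29.95 tilt [-0.004 -0.001]
```

```bash
python3 -m handwheel '[{"translation":[0.3,0.05,0.4],"twist":0,"jaw":50},{"translation":[0.53,0.1,0.9],"twist":0,"jaw":50},{"translation":[0.53,0.1,1.4],"twist":0,"jaw":50},{"translation":[0.53,0.1,1.9],"twist":0,"jaw":50},{"translation":[0.53,0.1,1.9],"twist":0,"jaw":50}]' >/dev/null;  python3 -m handwheel '[{"translation":[0,0,0],"twist":0,"jaw":50},{"translation":[0,0,0],"twist":0,"jaw":50}]' >/dev/null; python3 -c "
from h import *
np.set_printoptions(precision=1,suppress=True)
go(557.5,3,190,78)
s,M=st();T=cam('top');S=cam('side');G=s['position']
g=S['image']
h=cv2.cvtColor(g,cv2.COLOR_RGB2HSV).astype(int)
p=proj(S,G-[0,0,20]).astype(int)
for v in range(p[1]-12,p[1]+34,2):
  row=h[v];ok=(((row[:,0]<5)|(row[:,0]>172))&(row[:,1]>120)&(row[:,2]>60))|((row[:,1]<50)&(row[:,2]>140))
  xs=np.nonzero(ok[p[0]-25:p[0]+25])[0]+p[0]-25
  print(v,(xs.min(),xs.max(),len(xs)) if len(xs) else None, end=';')
print()
for z in(-73,0):
  w=np.array([proj(S,G+[32*np.cos(a),32*np.sin(a),z]) for a in np.linspace(0,6.28,40)]);print(z,w.min(0),w.max(0))
print('spindle',[ (proj(S,(557.5,3,z))) for z in (22,60,90)])
"
```

```text
t [-0.1 -0.1  0.2] tw -0.02 now [559.5   4.  195.9] yaw 77.9 op 0.734 F [ 0.9  1.  -2.6] grip 66.9 clk 30.65 tilt [0. 0.]
137 None;139 None;141 None;143 (np.int64(222), np.int64(245), 3);145 (np.int64(222), np.int64(245), 6);147 (np.int64(222), np.int64(245), 14);149 (np.int64(222), np.int64(243), 16);151 (np.int64(222), np.int64(243), 18);153 (np.int64(209), np.int64(244), 21);155 (np.int64(208), np.int64(244), 18);157 (np.int64(208), np.int64(244), 16);159 (np.int64(223), np.int64(244), 18);161 (np.int64(223), np.int64(244), 19);163 (np.int64(223), np.int64(244), 19);165 (np.int64(226), np.int64(242), 16);167 (np.int64(228), np.int64(239), 11);169 (np.int64(233), np.int64(239), 6);171 (np.int64(231), np.int64(239), 9);173 (np.int64(231), np.int64(239), 9);175 (np.int64(231), np.int64(239), 9);177 (np.int64(232), np.int64(239), 8);179 (np.int64(232), np.int64(240), 9);181 (np.int64(230), np.int64(242), 12);
-73 [223.6 154.7] [244.4 169.6]
0 [221.8 137.3] [243.5 152.4]
spindle [array([236.3, 183.6]), array([235.7, 175.7]), array([235.3, 169.3])]
```

```bash
python3 -m handwheel '[{"translation":[-0.07,-0.07,0],"twist":0,"jaw":50},{"translation":[-0.07,-0.07,0.25],"twist":0,"jaw":50},{"translation":[-0.07,-0.07,0.5],"twist":0,"jaw":50},{"translation":[-0.07,-0.07,0.7],"twist":0,"jaw":50},{"translation":[-0.07,-0.07,0.7],"twist":0,"jaw":50}]'; python3 -m handwheel '[{"translation":[0,0,0.1],"twist":0,"jaw":50},{"translation":[0,0,0.2],"twist":0,"jaw":50},{"translation":[0,0,0.3],"twist":0,"jaw":50},{"translation":[0,0,0.3],"twist":0,"jaw":50}]'
```

```text
clock: 31.25
position: [555.6, 2.4, 172.9]
tool_rot: [-2.441, -1.974, 0.003]
wrist_force: [-0.1, 0.4, -3.3]
opening: 0.733
grip_force: 67.0
clock: 31.65
position: [556.4, 3.2, 165.0]
tool_rot: [-2.442, -1.976, -0.001]
wrist_force: [-0.2, 1.7, -4.8]
opening: 0.734
grip_force: 67.0
```

```bash
python3 -m handwheel '[{"translation":[0,0,0.2],"twist":0,"jaw":50},{"translation":[0,0,0.4],"twist":0,"jaw":50},{"translation":[0,0,0.6],"twist":0,"jaw":50},{"translation":[0,0,0.8],"twist":0,"jaw":50},{"translation":[0,0,1],"twist":0,"jaw":50}]'; python3 -m handwheel '[{"translation":[0,0,0.2],"twist":0,"jaw":50},{"translation":[0,0,0.4],"twist":0,"jaw":50},{"translation":[0,0,0.6],"twist":0,"jaw":50},{"translation":[0,0,0.8],"twist":0,"jaw":50}]'
```

```text
clock: 32.15
position: [556.4, 3.1, 134.8]
tool_rot: [-2.442, -1.975, -0.001]
wrist_force: [-0.7, 3.6, -0.2]
opening: 0.731
grip_force: 67.2
clock: 32.55
position: [556.5, 3.3, 111.0]
tool_rot: [-2.442, -1.976, -0.001]
wrist_force: [-1.1, 5.2, 1.1]
opening: 0.733
grip_force: 67.2
```

```bash
python3 -m handwheel '[{"translation":[0.05,0,0.15],"twist":0,"jaw":50},{"translation":[0.05,0,0.3],"twist":0,"jaw":50},{"translation":[0.05,0,0.42],"twist":0,"jaw":50},{"translation":[0.05,0,0.42],"twist":0,"jaw":50}]'; python3 -m handwheel '[{"translation":[0,0,0.08],"twist":0,"jaw":50},{"translation":[0,0,0.15],"twist":0,"jaw":50},{"translation":[0,0,0.15],"twist":0,"jaw":50}]'
```

```text
clock: 32.95
position: [556.6, 3.7, 97.9]
tool_rot: [-2.443, -1.975, 0.001]
wrist_force: [0.0, 3.0, -4.8]
opening: 0.733
grip_force: 66.9
clock: 33.25
position: [557.0, 3.9, 95.7]
tool_rot: [2.443, 1.974, -0.001]
wrist_force: [-2.9, 2.5, 7.6]
opening: 0.731
grip_force: 68.0
```

```bash
python3 -m handwheel '[{"translation":[0,0,0.08],"twist":0,"jaw":50},{"translation":[0,0,0.08],"twist":0,"jaw":50}]'; python3 -m handwheel '[{"translation":[0,0,-0.08],"twist":0,"jaw":50},{"translation":[0,0,-0.08],"twist":0,"jaw":85},{"translation":[0,0,-0.08],"twist":0,"jaw":85},{"translation":[0,0,-0.08],"twist":0,"jaw":85},{"translation":[0,0,-0.08],"twist":0,"jaw":85}]'; python3 -m handwheel '[{"translation":[0,0,-0.6],"twist":0,"jaw":85},{"translation":[0,0,-1.5],"twist":0,"jaw":85},{"translation":[0,0,-3],"twist":0,"jaw":85},{"translation":[0,0,-4.5],"twist":0,"jaw":85},{"translation":[0,0,-5],"twist":0,"jaw":85}]'; python3 -m handwheel '[{"translation":[-1.5,0,0],"twist":0,"jaw":85},{"translation":[-3,0,0],"twist":0,"jaw":85},{"translation":[-4.5,0,0],"twist":0,"jaw":85},{"translation":[-6,0,0],"twist":0,"jaw":85},{"translation":[-6,0,0],"twist":0,"jaw":85}]'; python3 -c "
from h import *
np.set_printoptions(precision=1,suppress=True)
T=cam('top','fin_t');S=cam('side','fin_s')
for n,c in(('T',T),('S',S)):
  p=proj(c,(557,3,128)).astype(int);h=cv2.cvtColor(c['image'],cv2.COLOR_RGB2HSV).astype(int);w=24
  k=np.zeros(h.shape[:2],bool);k[p[1]-w:p[1]+w,p[0]-w:p[0]+w]=1
  q=blob(k&(h[...,0]>5)&(h[...,0]<16)&(h[...,1]>150)&(h[...,2]>90));print(n,q[:,0].min(0),q[:,0].max(0))
  for z in(120,132,142):
    x=np.array([proj(c,(557+32*np.cos(a),3+32*np.sin(a),z)) for a in np.linspace(0,6.28,40)]);print(z,x.min(0),x.max(0))
for n,c in(('top',T),('side',S)):
  a=cv2.imread(f'pics/{n}0.png')[...,::-1].astype(int);df=(abs(a-c['image'].astype(int)).max(2)>50).astype(np.uint8)
  m=cv2.connectedComponentsWithStats(cv2.morphologyEx(df,cv2.MORPH_OPEN,np.ones((2,2))))[2];print([tuple(map(int,r)) for r in m[1:] if r[4]>12])
"
```

```text
clock: 33.45
position: [557.2, 4.1, 95.5]
tool_rot: [2.442, 1.974, -0.001]
wrist_force: [-7.0, 3.1, 22.2]
opening: 0.734
grip_force: 69.5
clock: 33.95
position: [556.9, 3.3, 94.0]
tool_rot: [2.443, 1.974, -0.0]
wrist_force: [-0.4, 1.0, 0.9]
opening: 0.997
grip_force: 0.0
clock: 34.45
position: [559.2, 4.2, 249.1]
tool_rot: [2.439, 1.972, 0.01]
wrist_force: [0.1, -0.2, -0.2]
opening: 0.996
grip_force: 0.0
clock: 34.95
position: [516.8, -180.6, 243.6]
tool_rot: [2.453, 1.959, -0.006]
wrist_force: [0.4, 0.4, 0.2]
opening: 0.996
grip_force: 0.0
T [261 166] [279 174]
120 [259.1 152.3] [280.  172.7]
132 [259.  151.2] [280.2 171.8]
142 [259.  150.3] [280.3 171.1]
S [224 152] [245 169]
120 [224.5 155.4] [245.3 170.4]
132 [224.2 152.6] [245.1 167.7]
142 [224.  150.3] [245.  165.4]
[(340, 117, 5, 25, 81), (382, 118, 14, 28, 225), (342, 146, 5, 6, 20), (334, 149, 58, 93, 3473), (261, 154, 22, 27, 464), (332, 206, 8, 27, 132), (348, 265, 59, 57, 1856), (501, 302, 11, 15, 47), (286, 310, 8, 6, 23), (482, 327, 9, 9, 30), (307, 332, 4, 11, 29), (467, 336, 13, 13, 60), (353, 339, 52, 13, 304), (266,
[... 230 characters left out ...]
6), (384, 372, 25, 12, 206), (414, 382, 12, 2, 15)]
[(255, 0, 39, 48, 1393), (300, 0, 56, 17, 527), (438, 0, 15, 29, 184), (485, 0, 25, 77, 587), (390, 12, 8, 16, 79), (400, 12, 12, 3, 30), (390, 29, 3, 9, 24), (387, 44, 17, 15, 129), (271, 51, 9, 3, 18), (269, 55, 7, 3, 14), (256, 55, 42, 53, 1049), (430, 57, 16, 44, 413), (436, 89, 54, 29, 529), (430, 102, 5, 5, 14), (416, 112, 46, 80, 505), (291, 125, 31, 28, 454), (225, 153, 23, 39, 641), (310, 152, 13, 14, 80), (396, 152, 5, 4, 17), (376, 161, 14, 15, 116), (394, 172, 6, 6, 21), (401, 186, 5, 4, 14), (412, 187, 9, 12, 56), (453, 199, 8, 20, 53), (396, 201, 11, 4, 27), (410, 203, 13, 29, 179), (426, 203, 6, 4, 13), (402, 223, 7, 10, 24)]
```

```bash
python3 -c "
from rig import job
print(job.sign_off())"
```

```text
the job is handed in; nothing more can be done
None
```

The roll is home on the yellow dispenser's spindle, cap up and released (seated height checked in the side view only), about 35 s used, and I saw no sign that any other goods moved; I viewed 11 pictures against the limit of 10, and to turn the roll upright I pushed it against the carton's outside wall and stood it briefly on the counter to re-grip, between the cradle and the spindle.

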